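Hang the divided shelf on the slotted upright

ROBOT

A 6-joint arm with a two-finger parallel gripper is mounted at the origin on the work surface. World frame = base frame: x ahead of the robot, y to its left, z up, the work surface at z = 0. Lengths are in mm, angles in rad, forces in N, time in s.
With the tool pointing down it reaches from about 350 to 975 mm from the base axis. Payload 7.1 kg.
Tool frame: the origin (TCP) lies at the very end of the fingers, on their centre line; the grasp point (between the pads) lies 19 mm behind it; y points along the fingers, x is the direction in which the jaws open and shut, and the axes are right-handed (so a half turn about y gives the same grasp; the last joint's range is limited). The gripper opens to 88 mm and grips with 3 to 60 N. Pads are 20 mm wide; open, the fingers measure 115 mm over their backs; the gripper's body (75 mm by 178 mm) begins 61 mm behind the grasp point.
Start: joints at [-1.16, 0.423, 1.63, -0, 1.089, -0.019], TCP at [260.445, -568.131, 222.675] pointing down, gripper open.
Joint ranges: [-3, 3], [-0.9, 2.11], [0.09, 2.58], [-1.31, 4.45], [0.11, 2.69], [-2.54, 2.54]. Speed limits (rad/s): [2.39, 2.39, 3.01, 3.14, 3.14, 3.14].

INTERFACE

Orientations are given as a rotation vector (axis times angle).
In Python, from workcell import ctrl gives the robot as it stands. The module is installed in compiled form; this text tells all that it offers.
- The arm moves only by the tool carry_out, never from a script. Its arguments are lists of equal length, an entry for each row: "delta_pos": the shift along the tool's x, y, z in cm, a list of three; "rotation": the turn, a rotation vector about the tool's x, y, z in rad, a list of three. In form: {"delta_pos": [[dx, dy, dz], ...], "rotation": [[wx, wy, wz], ...]}. A call has 1 to 12 rows; each row is the pose to reach, as a shift and turn from the pose commanded when the call began, along the tool's axes at that moment; what a row does not reach only later rows make up. A row lasts 1/12 s, in which the tool goes at most 41.7 mm and 7.16 degrees, less where a joint would pass 70% of its speed; a pose out of reach is approached as far as the arm can. A call with a gripper value outside its range is refused whole. "hand" is the closure in counts, from 0 (fully open) to 255 (shut), set as the call begins (left out, the last holds). The fingers move at their own pace and stop on an object; the grip force is fixed at half the most. Time passes only in rows, so rows that repeat a pose let the fingers close. It gives the time, the measured TCP pose, the force and the opening at its end, in the units of the state.
- ctrl.get_obs(): the state, without advancing time (a new reading comes with each control period).
- ctrl.get_image(name): name is "scene" or "side" or "wrist"; returns the picture (400x640x3 uint8, red, green, blue); there is no depth.
- ctrl.camera_info(name): a dict with "fov_y" (degrees; the focal length in pixels is half the picture's height over the tangent of half this angle, whatever the lens; pixels are square), "cx", "cy" (the principal point, pixels), "R" (3x3) and "t" (3): a world point X has camera coordinates R X + t; the wrist camera has in their place "T_tool_cam" (4x4, takes a point from camera to tool coordinates, whose origin is the TCP and whose axes are the tool frame's). Camera axes: x right, y down, z forward; pixel columns grow to the right and rows downward; lengths in mm; the calibration is good to about 2 mm. A picture is of the moment at which its call begins: read the wrist's pose just before it. camera_info takes no time and is no camera call.
- ctrl.close_job(): hands the job in, once; it reports no verdict.
The state is a dict: "t": time; "qpos": joint angles; "qvel": joint speeds; "joint_torque": joint torques, N m; "ee_pos": TCP position; "orientation": TCP orientation; "ft_force": force on the tool from outside, world axes, zero at the start; "moment": the same for the moment, N m; "width": finger opening in mm.
Only numpy, scipy, OpenCV 4.12 (cv2) and the standard library are available. Lean on these libraries where they do the work, as an engineer would, in place of code of your own. Each camera call takes 0.05 s, during which the arm holds its last target.

TASK

Slide the ceramic jar aside along the ledge, upright and without lifting it, so that the place in front of the slotted steel upright is free. Hook the small steel shelf's two claws into the upright's two slots and let go, so that it hangs on the spring catch; only then press it down until it snaps fully home. Do not disturb the button canister, the timer or the measuring cup.

Things in the scene. Friction and masses are not known exactly. Their poses are not given: they have to be found in the camera images.
- board: Teak pegboard, 460 mm long, 310 mm high, standing on the ledge, with a small pan and a strainer hung near its ends (they stand out at most 40 mm from its face, above 110 mm). Origin at ledge level, 30 mm in front of the board's face, mid-length. +x points horizontally into the board, y runs along it, z up. Fixed; place and yaw vary.
- upright: Slotted steel upright on the board's face, 50 wide, 180 high; place along the board and height over the ledge (8 to 35) vary. Origin: bottom middle of its front face (30 in front of the board); x into the board, z up. Front plate 5 thick, hollow behind, smooth (friction 0.15). Two slots on the centre line, 16 wide, 38 high: z 68 to 106 and 124 to 162. All mm.
- seat (a point): On the upright's front face, centre line, 40 mm above the upright's origin, same axes. Shelf home: its origin is here, axes agree. Claws enter with the shelf 18 to 26 mm (best 22) above home; lowered from 18 on, their lips drop behind the plate; at about 11 it hangs on the catch; 0 is home. Hung, it leans forward up to 0.04 rad, rear face up to 2 mm off at the top.
- shelf: Loose divided steel shelf, 0.27 to 0.40 kg, standing upright on the ledge. Origin: underside, middle of the rear face; x to the rear (claw side), z up. In mm: floor plate x -150 to 0, y -45 to 45, 6 thick, front lip 16 high; back plate x -6 to 0, 80 wide, 98 high; middle rib (upright divider) 10 thick, x -130 to -4, top at z 75. Centre of mass x -56, z 33.
- jar: Ceramic jar, round, 84 mm across, 92 mm high, about 0.4 to 0.75 kg, standing in front of the upright where the shelf has to hang. Origin at the centre of its underside, z up. Too wide to grip; it slides when pushed low down.
- canister: Round steel canister with a press button on top, 68 mm across, 100 mm high. Origin at the centre of its underside. Stands near one end of the board, in front of it; to be left alone.
- timer: Kitchen timer, round white base 72 mm across with a grey dial, 56 mm high. Origin at the centre of its underside. Stands near the other end of the board (which end varies); to be left alone.
- cup: Steel measuring cup, 68 mm across, 55 mm high, with a flat handle reaching 107 mm from its axis along its -x. Origin at the centre of its underside. Stands beside the shelf; to be left alone.
- catch (a joint): Spring catch inside the upright behind the upper slot; metres pushed back into the board, 0 at rest, 0.007 at most. It stops the lowered shelf about 11 mm above home and carries its weight; a downward push of 6 to 18 N on the shelf's rib makes it snap past (it springs back to about 0).
- claw (a point): Top middle of the upper claw, 6.5 mm behind the rear face, 96 mm above the underside. Two claws on the rear face's centre line, 10 mm wide: necks 12 mm high, undersides at z 28 and 84 mm; each has a lip at x 7 to 13 mm hanging 18 mm below the neck, so a 7 mm gap between rear face and lip. The upper lip has a small round tooth reaching x 16.5 mm.
- rib (a point): Middle of the rib's top edge (62 mm in front of the rear face, 75 mm above the underside): the place to grip the rib from above, across its 10 mm thickness, and later to press on. 35 mm of free floor plate on either side of the rib, 69 mm deep.

How it is judged:
By the outcome, as a careful person would: the job done as asked, in the order asked, and still so for the second after the job is handed in, with the robot touching nothing.
It also fails if it takes over 67 s, if anything falls off the work surface, if the arm or the gripper's body presses on something with over 40 N, if the wrist force passes 120 N, or if a joint passes its speed limit or range.

## Working session

There is one attempt and no reset: what is moved stays moved. The work goes in short steps, Python scripts to look and compute and a tool call to move; the robot and the scene stay as the last step left them, time stands still between calls to the robot, and variables do not carry over. Pictures are saved under pics/ and viewed, and the job is handed in when it is done.

Besides the shell and the picture viewer there is one more tool, called after "Request:" as name(argument=value, ...), one argument or row to a line, values as JSON. carry_out: Moves the arm, as the interface text tells. Its arguments: {"type":"object","properties":{"delta_pos":{"type":"array","items":{"type":"array","items":{"type":"number"}}},"rotation":{"type":"array","items":{"type":"array","items":{"type":"number"}}},"hand":{"type":"number"}},"required":["delta_pos","rotation"]}

```bash
mkdir -p pics; python3 - <<'E'
from workcell import ctrl
import cv2,json
o=ctrl.get_obs()
print(o)
for n in ["scene","side","wrist"]:
    print(n,ctrl.camera_info(n))
    cv2.imwrite(f"pics/{n}0.png",ctrl.get_image(n)[:,:,::-1])
print(ctrl.get_obs()['t'])
E
```

```text
{'t': 0.0, 'qpos': array([-1.15999163e+00,  4.23837690e-01,  1.63068989e+00, -8.23365970e-06,
        1.08860371e+00, -1.90260511e-02]), 'qvel': array([-1.04929641e-03, -9.44329587e-06,  8.56047025e-04, -2.86725143e-04,
        3.93355218e-04, -1.24792361e-03]), 'joint_torque': array([-2.16960630e-03, -5.44630337e+01, -2.73669237e+01,  6.41964586e-02,
        2.26752344e-02, -1.31184329e-04]), 'ee_pos': array([ 260.23076687, -567.63078569,  221.9037132 ]), 'orientation': array([-1.3815498 ,  0.88796863, -0.88586154]), 'ft_force': array([-0.37617357, -0.04617602,  0.19416271]), 'moment': array([0.01097776, 0.01450096, 0.04881153]), 'width': 87.86984699388334}
scene {'fov_y': 56.54999989679209, 'cx': 321.153565041654, 'cy': 198.90498423818266, 'R': array([[ 0.56391226,  0.82582344,  0.00431393],
       [ 0.61811173, -0.41860091, -0.66536544],
       [-0.54766857,  0.37787422, -0.74650534]]), 't': array([-322.17198331, -242.41026507, 1331.19647824])}
side {'fov_y': 56.962855736068654, 'cx': 320.50683012898594, 'cy': 199.48454672041998, 'R': array([[-0.20524291,  0.97862797, -0.01275336],
       [ 0.87765256,  0.17826779, -0.44491187],
       [-0.43312969, -0.10250802, -0.89548354]]), 't': array([  75.45981192, -419.1135933 , 1245.02866162])}
wrist {'fov_y': 65.79279577491455, 'cx': 317.5599600039587, 'cy': 200.14074470055414, 'T_tool_cam': array([[ 9.99998982e-01, -2.05948470e-04,  1.41169880e-03,
         2.00357098e-01],
       [-1.41151336e-03, -2.86553529e-01,  9.58063193e-01,
        -1.61090768e+02],
       [ 2.07215625e-04, -9.58064211e-01, -2.86553528e-01,
         7.87529672e+01],
       [ 0.00000000e+00,  0.00000000e+00,  0.00000000e+00,
         1.00000000e+00]])}
0.15
```

View pics/scene0.png

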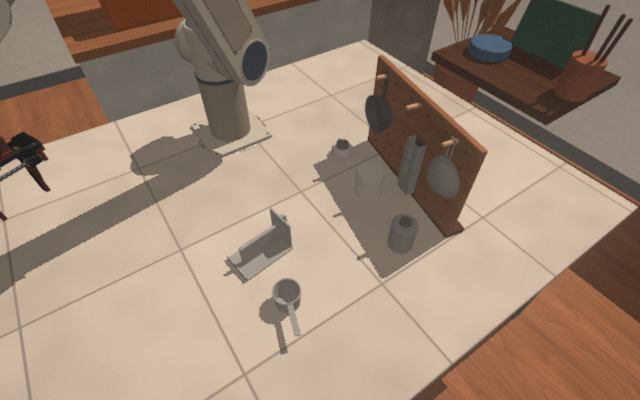

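View pics/side0.png

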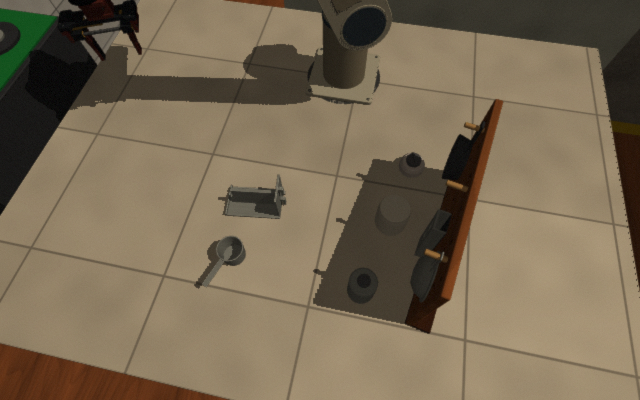

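View pics/wrist0.png

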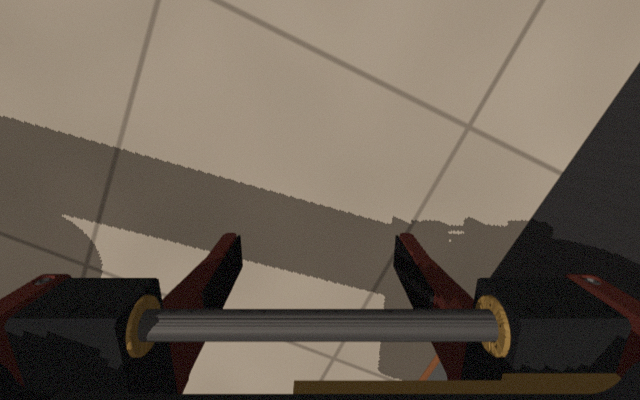

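The scene view shows the shelf at about (262,248), the cup (287,295) with its handle towards (295,330), the jar (368,180), the canister (403,233), the timer (343,148) and the upright (412,165). The side view shows the same objects, and in the wrist view the open gripper is over bare table. Next I'll enlarge.

```bash
cat > h.py <<'E'
import numpy as np, cv2
from scipy.spatial.transform import Rotation as Rn
from workcell import ctrl
def cam(n,obs=None):
    c=ctrl.camera_info(n); f=200/np.tan(np.radians(c['fov_y'])/2)
    K=np.array([[f,0,c['cx']],[0,f,c['cy']],[0,0,1]])
    if n!='wrist': return K,np.array(c['R']),np.array(c['t'])
    T=np.array(c['T_tool_cam']); Rw=Rn.from_rotvec(obs['orientation']).as_matrix()
    Rwc=Rw@T[:3,:3]; p=Rw@T[:3,3]+obs['ee_pos']
    return K,Rwc.T,-Rwc.T@p
def proj(n,X,obs=None):
    K,R,t=cam(n,obs); X=np.atleast_2d(X).astype(float); Y=(X@R.T+t)@K.T
    return Y[:,:2]/Y[:,2:]
def ray(n,u,obs=None):
    K,R,t=cam(n,obs); d=R.T@np.linalg.solve(K,[u[0],u[1],1]); return -R.T@t,d/np.linalg.norm(d)
def onz(n,u,z,obs=None):
    o,d=ray(n,u,obs); return o+d*(z-o[2])/d[2]
def tri(obsl):
    A=np.zeros((3,3));b=np.zeros(3);L=[]
    for n,u,*ob in obsl:
        o,d=ray(n,u,*ob); P=np.eye(3)-np.outer(d,d); A+=P;b+=P@o;L.append((o,P))
    X=np.linalg.solve(A,b); return X,[np.linalg.norm(P@(X-o)) for o,P in L]
def crop(img,x0,y0,x1,y1,s,name):
    c=cv2.resize(img[y0:y1,x0:x1],None,fx=s,fy=s,interpolation=cv2.INTER_CUBIC)
    for x in range(-(-x0//10)*10,x1,10):
        cv2.line(c,((x-x0)*s,0),((x-x0)*s,12 if x%50==0 else 5),(0,0,255),1)
        if x%20==0: cv2.putText(c,str(x),((x-x0)*s,22),0,0.4,(0,0,255),1)
    for y in range(-(-y0//10)*10,y1,10):
        cv2.line(c,(0,(y-y0)*s),(12 if y%50==0 else 5,(y-y0)*s),(0,0,255),1)
        if y%20==0: cv2.putText(c,str(y),(8,(y-y0)*s+4),0,0.4,(0,0,255),1)
    cv2.imwrite('pics/'+name,c)
E
python3 - <<'E'
from h import *
a=cv2.imread('pics/scene0.png');b=cv2.imread('pics/side0.png')
crop(a,320,40,490,250,4,'x.png')
crop(a,325,50,490,190,4,'sc_a.png');crop(a,310,125,470,265,4,'sc_b.png');crop(a,215,200,325,345,4,'sc_c.png')
crop(b,340,90,510,230,4,'si_a.png');crop(b,330,190,480,335,4,'si_b.png');crop(b,185,165,305,295,4,'si_c.png')
E
```

```text
(no output)
```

View pics/sc_a.png

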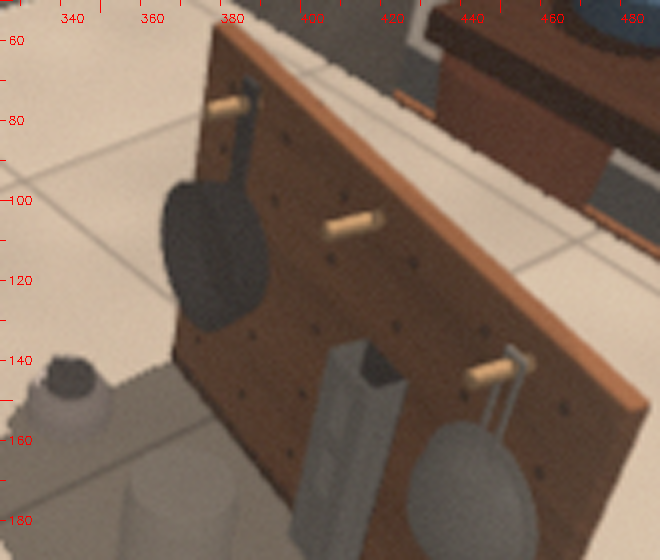

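View pics/sc_b.png

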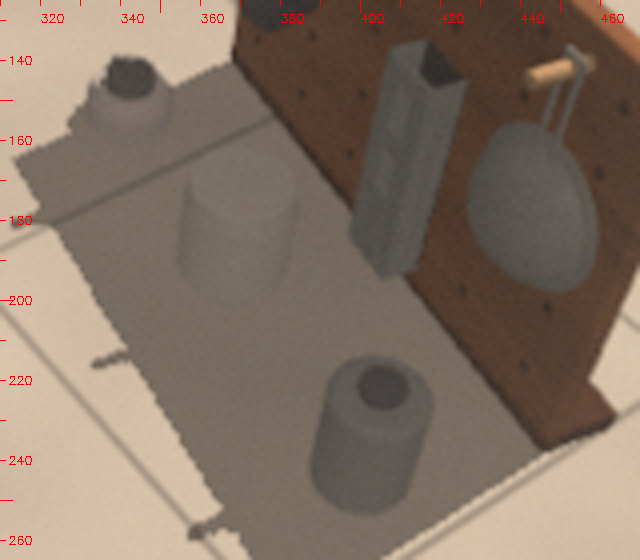

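View pics/sc_c.png

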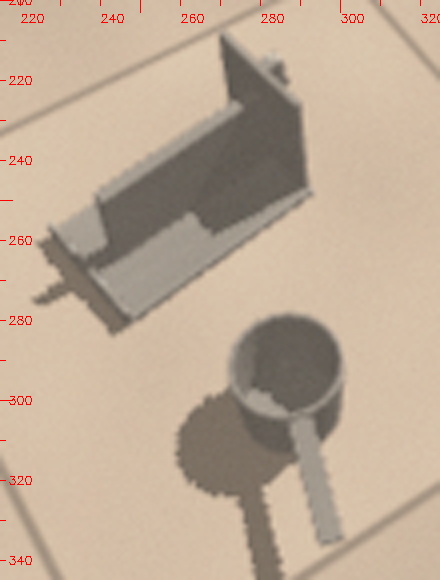

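View pics/si_a.png

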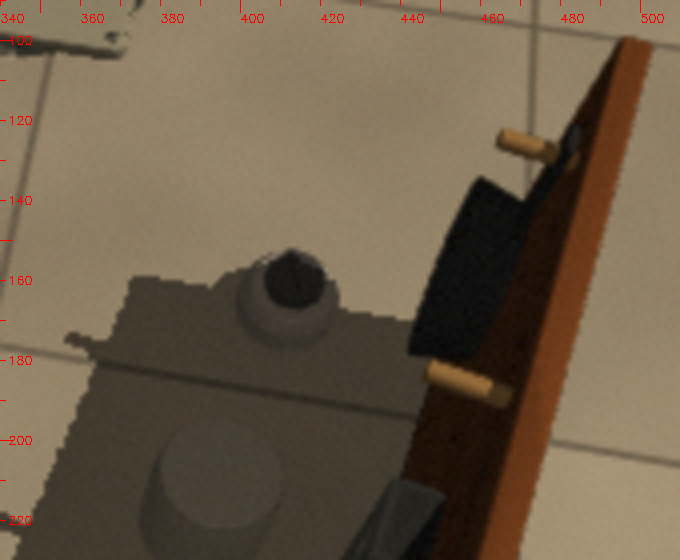

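View pics/si_b.png

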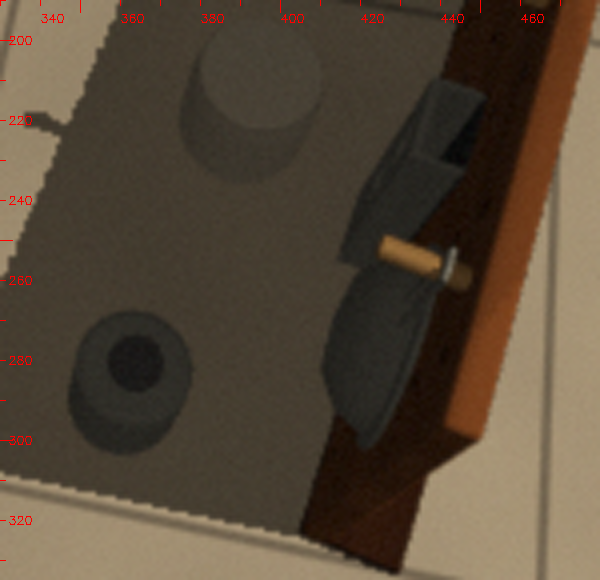

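View pics/si_c.png

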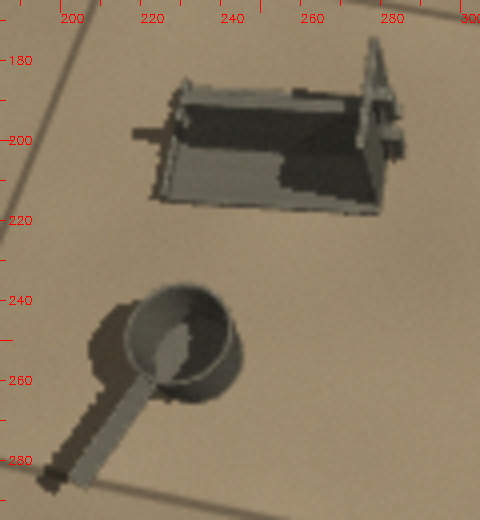

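The crops show the jar top rim at about (370,165) in the scene and (391,209) in the side view. The upright's top is near (417,138) in the scene and (433,218) in the side view. The shelf's back plate top is at (270,208)-(289,226) in the scene. I'll sharpen contrast at higher zoom to get accurate corners.

```bash
python3 - <<'E'
from h import *
def enh(c):
    l=cv2.cvtColor(c,cv2.COLOR_BGR2LAB); l[:,:,0]=cv2.createCLAHE(4,(4,4)).apply(l[:,:,0]); return cv2.cvtColor(l,cv2.COLOR_LAB2BGR)
a=cv2.imread('pics/scene0.png');b=cv2.imread('pics/side0.png')
a=enh(a);b=enh(b)
crop(a,350,130,430,205,8,'e1.png');crop(b,365,195,465,270,8,'e2.png')
E
```

```text
(no output)
```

View pics/e1.png

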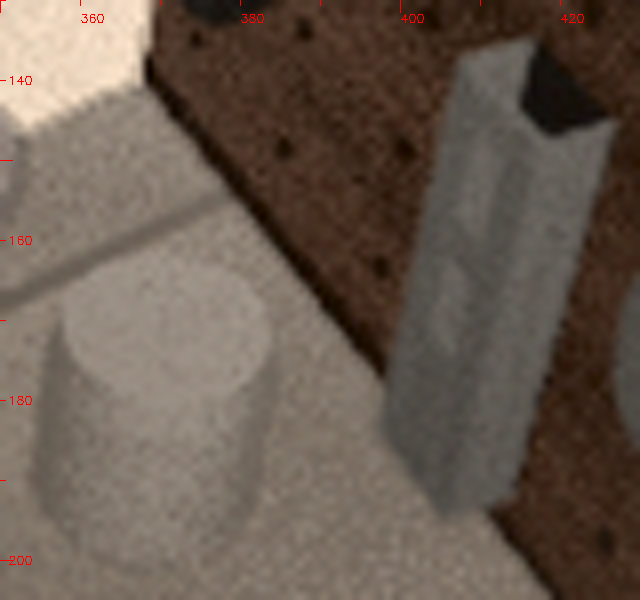

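View pics/e2.png

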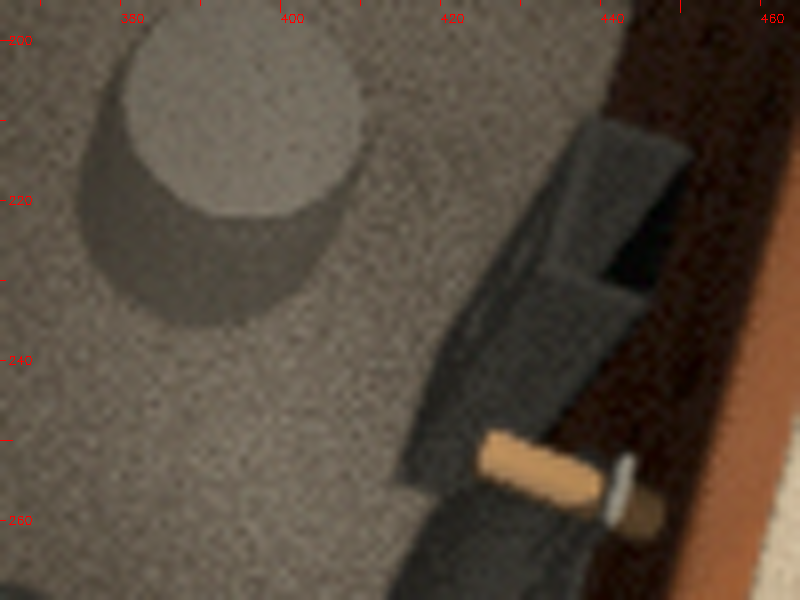

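```bash
cat > fit.py <<'E'
from h import *
from scipy.optimize import least_squares
for n in ['scene','side']:
    K,R,t=cam(n); print(n,'pos',(-R.T@t).round(0))
def T(p,L):
    c,s=np.cos(p[2]),np.sin(p[2]); L=np.asarray(L,float)
    return np.c_[p[0]+c*L[:,0]-s*L[:,1],p[1]+s*L[:,0]+c*L[:,1],L[:,2]]
# shelf
sh=[('scene',(-6,40,98),(270,208.3)),('scene',(-3,-40,98),(290,225.8)),('scene',(0,-45,0),(292.5,248)),('scene',(-150,-45,0),(243.8,283.3)),
('scene',(-150,45,16),(227.5,257)),('scene',(-130,0,75),(239.3,248.5)),('side',(-3,40,98),(278,174.5)),('side',(-3,-40,98),(275.5,202)),('side',(0,-45,3),(280,218.3)),('side',(-150,-45,16),(226,214.5)),('side',(-150,45,16),(231,185.5)),('side',(-130,0,75),(231,190.5))]
def res(p,D,f):
    X=f(p,[d[1] for d in D]); return np.concatenate([proj(d[0],x)[0]-d[2] for d,x in zip(D,X)])
fs=lambda p,L:T(p,L)
# init
i0=onz('side',(280,205),0); 
r=least_squares(res,[i0[0],i0[1],1.5],args=(sh,fs),loss='soft_l1'); print('shelf',r.x,r.fun.reshape(-1,2).round(1).tolist())
# upright: box
fu=lambda p,L:T(p,np.asarray(L,float)+[0,0,p[3]])
up=[('scene',(0,25,180),(407,137)),('scene',(0,25,0),(398,184)),('scene',(0,-25,0),(405,194)),('scene',(30,-25,0),(413.7,192)),('scene',(30,-25,180),(426.6,145)),('scene',(5,-22,180),(418,146.6)),
('side',(0,25,180),(438.7,210)),('side',(0,-25,180),(432.5,229.6)),('side',(30,25,180),(451.2,214)),('side',(30,-25,180),(445.8,232.6)),('side',(0,-25,0),(414.8,255.4))]
r=least_squares(res,[600,100,1.4,20],args=(up,fu),loss='soft_l1',x_scale=[1,1,.01,1]); print('upright',r.x,r.fun.reshape(-1,2).round(1).tolist())
print('board y extents check', [proj('scene',T(r.x,[(30,y,0)]))[0].round(1) for y in(-100,0,100,200)])
np.save('up.npy',r.x)
for nm,D in dict(jar=[('scene',(370.8,170.6),92),('side',(394.8,207.5),92)],can=[('scene',(402.5,220.5),100),('side',(363.3,279.5),100)],cup=[('scene',(286.5,291),55),('side',(230.7,248.5),55)],cuph=[('scene',(297,335),50),('side',(205,286),50)],tim=[('scene',(342.5,144),56),('side',(411,160),56)]).items():
    print(nm,[onz(n,u,z).round(1)[:2].tolist() for n,u,z in D],tri([(n,u) for n,u,z in D]))
E
python3 fit.py
```

```text
scene pos [1061. -338.  834.]
side pos [923. 128. 929.]
shelf [509.98483035 -81.71827642   1.71900477] [[-0.2, -0.6], [0.4, -0.7], [2.1, -0.1], [4.9, -1.5], [-0.0, -1.1], [1.0, 0.8], [-0.0, -0.1], [-1.0, -0.2], [-0.3, 0.5], [-1.6, -0.3], [-1.1, -0.3], [-1.6, -0.7]]
upright [564.35525575 296.41488879   1.38070296  17.55793315] [[0.2, 0.2], [-1.3, -0.3], [0.5, 0.8], [0.4, -0.1], [0.5, 0.5], [0.5, 0.6], [-0.3, -1.1], [-0.2, -1.0], [0.7, -0.4], [0.4, 1.0], [-0.7, -0.5]]
board y extents check [array([427.1, 213.4]), array([408.5, 190.3]), array([391.8, 169.5]), array([376.7, 150.8])]
jar [[506.4, 216.4], [502.5, 219.4]] (array([500.99489546, 220.36571787,  86.62860732]), [np.float64(1.1665642671129415), np.float64(1.1665642671127758)])
can [[697.1, 161.5], [700.1, 170.1]] (array([694.34945035, 169.7360897 ,  88.59881383]), [np.float64(2.804001879443857), np.float64(2.804001879443918)])
cup [[678.6, -170.0], [677.7, -163.0]] (array([ 673.72786071, -167.23719061,   43.38366885]), [np.float64(0.7891436993184099), np.float64(0.789143699318319)])
cuph [[777.2, -203.1], [778.8, -195.8]] (array([ 775.18670509, -200.66447364,   39.18608959]), [np.float64(1.932825105016139), np.float64(1.9328251050159733)])
tim [[332.5, 246.2], [329.8, 250.3]] (array([325.73781373, 251.28367637,  49.32112164]), [np.float64(0.3795680941412462), np.float64(0.37956809414134685)])
```

```bash
python3 - <<'E'
from h import *
o=ctrl.get_obs(); print(Rn.from_rotvec(o['orientation']).as_matrix().round(3), o['ee_pos'])
u=np.load('up.npy'); c,s=np.cos(u[2]),np.sin(u[2])
print('board axes',(c,s),(-s,c))
E
sed -i "s/('scene',(-150,-45,0),(243.8,283.3)),//" fit.py; python3 fit.py | grep shelf
```

```text
[[ 0.417 -0.     0.909]
 [-0.909  0.001  0.417]
 [-0.001 -1.     0.   ]] [ 260.27877238 -567.74811495  222.08712045]
board axes (np.float64(0.18895057643069169), np.float64(0.9819865985167564)) (np.float64(-0.9819865985167564), np.float64(0.18895057643069169))
shelf [509.62687327 -81.16343571   1.72329534] [[-0.1, -0.7], [0.6, -0.9], [2.2, -0.3], [0.2, -1.2], [1.2, 0.7], [0.1, -0.2], [-0.7, -0.2], [-0.0, 0.4], [-1.3, -0.2], [-1.0, -0.2], [-1.4, -0.6]]
```

```bash
cat > plan.py <<'E'
from h import *
import json,os
# commanded pose state: p (mm), R
def load():
    if os.path.exists('cmd.json'):
        d=json.load(open('cmd.json')); return np.array(d['p']),np.array(d['R'])
    # start: nominal
    return np.array([260.445,-568.131,222.675]), head(0.430,None)
def head(th,_=None,pitch=0,roll=0):
    z=np.array([np.cos(th),np.sin(th),0]); y=np.array([0,0,-1.]); x=np.cross(y,z)
    return np.c_[x,y,z]
def rows(targets):
    p0,R0=load()
    for p,R in targets:
        d=R0.T@(np.array(p)-p0)/10; w=Rn.from_matrix(R0.T@R).as_rotvec()
        print('dpos cm',d.round(2).tolist(),'rot',w.round(3).tolist())
def done(d,w):
    p0,R0=load(); p=p0+R0@np.array(d)*10; R=R0@Rn.from_rotvec(w).as_matrix()
    json.dump(dict(p=p.tolist(),R=R.tolist()),open('cmd.json','w')); o=ctrl.get_obs()
    print('t',round(o['t'],2),'cmd',p.round(1),'meas',o['ee_pos'].round(1),'roterr',(Rn.from_matrix(R.T)*Rn.from_rotvec(o['orientation'])).as_rotvec().round(3),'F',o['ft_force'].round(1),'w',round(o['width'],1),'q',o['qpos'].round(2))
E
python3 - <<'E'
from plan import *
print(head(.43)); rows([((600,80,350),head(2.95))])
E
```

```text
[[ 0.4168708   0.          0.90896575]
 [-0.90896575  0.          0.4168708 ]
 [ 0.         -1.          0.        ]]
dpos cm [-44.76, -12.73, 57.88] rot [-0.0, -2.52, -0.0]
```

Request:
carry_out(
  delta_pos=[
    [-22.4,-6.4,28.9],
    [-22.4,-6.4,28.9],
    [-22.4,-6.4,28.9],
    [-22.4,-6.4,28.9],
    [-22.4,-6.4,28.9],
    [-22.4,-6.4,28.9],
    [-22.4,-6.4,28.9],
    [-22.4,-6.4,28.9],
    [-22.4,-6.4,28.9],
    [-22.4,-6.4,28.9],
    [-22.4,-6.4,28.9],
    [-22.4,-6.4,28.9],
  ],
  rotation=[
    [0,-1.26,0],
    [0,-1.26,0],
    [0,-1.26,0],
    [0,-1.26,0],
    [0,-1.26,0],
    [0,-1.26,0],
    [0,-1.26,0],
    [0,-1.26,0],
    [0,-1.26,0],
    [0,-1.26,0],
    [0,-1.26,0],
    [0,-1.26,0],
  ],
  hand=110,
)

```text
t: 1.15
ee_pos: [429.8, -243.8, 286.6]
orientation: [-1.569, -0.092, 0.092]
ft_force: [0.9, 0.9, 0.2]
width: 50.0
```

```bash
python3 - <<'E'
from plan import *
done([-22.4,-6.4,28.9],[0,-1.26,0]); rows([((600,80,350),head(2.95))])
E
```

```text
t 1.15 cmd [ 429.8 -244.   286.7] meas [ 429.8 -243.8  286.6] roterr [-0.     0.002  0.   ] F [0.9 0.9 0.2] w 50.0 q [-0.54  0.15  1.85 -0.    1.14 -0.66]
dpos cm [20.76, -6.33, 30.15] rot [0.0, -1.26, 0.0]
```

Request:
carry_out(
  delta_pos=[
    [20.8,-6.3,30.2],
    [20.8,-6.3,30.2],
    [20.8,-6.3,30.2],
    [20.8,-6.3,30.2],
    [20.8,-6.3,30.2],
    [20.8,-6.3,30.2],
    [20.8,-6.3,30.2],
    [20.8,-6.3,30.2],
    [20.8,-6.3,30.2],
    [20.8,-6.3,30.2],
    [20.8,-6.3,30.2],
    [20.8,-6.3,30.2],
  ],
  rotation=[
    [0,-1.26,0],
    [0,-1.26,0],
    [0,-1.26,0],
    [0,-1.26,0],
    [0,-1.26,0],
    [0,-1.26,0],
    [0,-1.26,0],
    [0,-1.26,0],
    [0,-1.26,0],
    [0,-1.26,0],
    [0,-1.26,0],
    [0,-1.26,0],
  ],
)

```text
t: 2.15
ee_pos: [600.3, 79.2, 348.7]
orientation: [-1.296, -1.06, 1.063]
ft_force: [0.1, 0.4, 0.1]
width: 50.1
```

```bash
python3 - <<'E'
from plan import *
done([20.8,-6.3,30.2],[0,-1.26,0])
o=ctrl.get_obs(); import pickle; pickle.dump(o,open('obs1.pkl','wb'))
im=ctrl.get_image('wrist')[:,:,::-1]; cv2.imwrite('pics/w1.png',im)
E
```

```text
t 2.15 cmd [600.4  80.5 349.7] meas [600.3  79.2 348.7] roterr [0.002 0.007 0.001] F [0.1 0.4 0.1] w 50.1 q [ 0.11  0.28  1.54 -0.    1.32 -1.26]
```

View pics/w1.png

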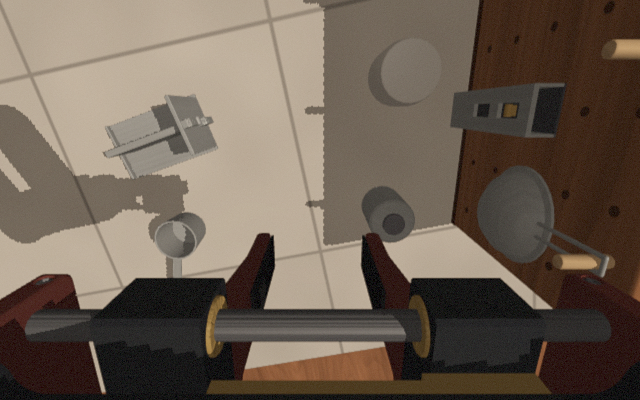

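The wrist view shows the shelf at (160,140), with its claws at about (200,122), and the jar at (411,70). The upright's front face runs from (455,110) to (535,110), with slots at (483,110) and (510,110). The canister is at (390,215) and the cup at (180,238). Now enlarge.

```bash
python3 - <<'E'
from h import *
a=cv2.imread('pics/w1.png')
crop(a,440,70,575,145,6,'w1u.png');crop(a,95,85,225,185,6,'w1s.png');crop(a,350,20,450,120,5,'w1j.png')
E
```

```text
(no output)
```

View pics/w1u.png

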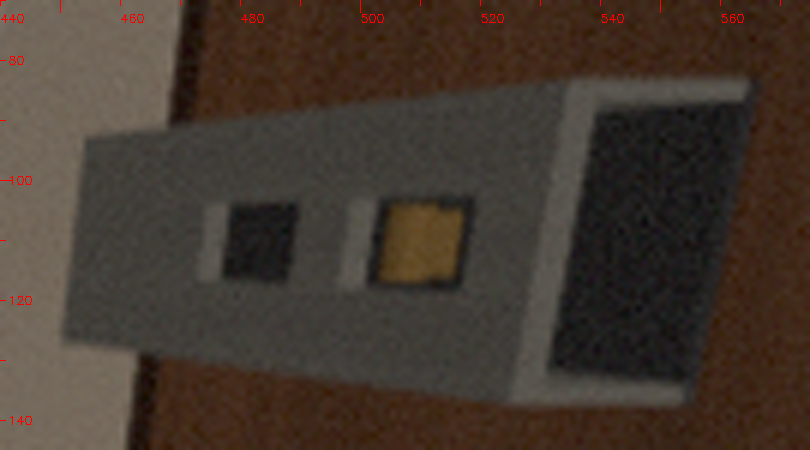

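View pics/w1s.png

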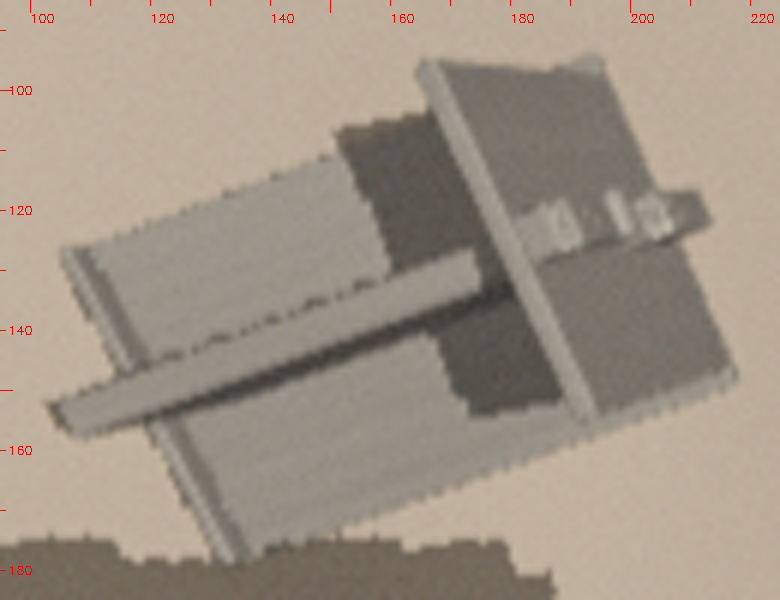

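View pics/w1j.png

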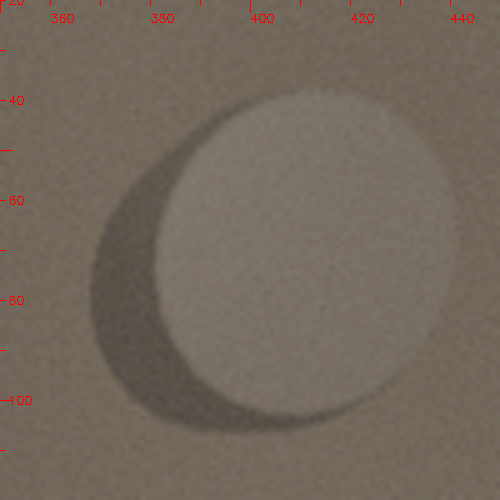

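```bash
cat > fit2.py <<'E'
from h import *
import pickle
from scipy.optimize import least_squares
def T(p,L):
    c,s=np.cos(p[2]),np.sin(p[2]); L=np.asarray(L,float)
    return np.c_[p[0]+c*L[:,0]-s*L[:,1],p[1]+s*L[:,0]+c*L[:,1],L[:,2]]
fu=lambda p,L:T(p,np.asarray(L,float)+[0,0,p[3]])
o=pickle.load(open('obs1.pkl','rb'))
def res(p,D,f):
    X=f(p,[d[1] for d in D]); return np.concatenate([proj(d[0],x,o)[0]-d[2] for d,x in zip(D,X)])
W='wrist'
up=[(W,(0,25,180),(534.5,83.8)),(W,(0,25,0),(454.5,93.3)),(W,(0,-25,0),(450.5,127.2)),(W,(0,-25,180),(525.3,137)),(W,(30,25,180),(566.2,83.3)),(W,(30,-25,180),(555,137.2)),
(W,(0,8,68),(474.5,103.8)),(W,(0,-8,68),(472.8,116.7)),(W,(0,8,106),(489.7,104.2)),(W,(0,-8,106),(488.2,117.2)),(W,(0,8,124),(498.3,103)),(W,(0,-8,124),(496.3,118.3)),(W,(0,8,162),(518.8,103)),(W,(0,-8,162),(517,118.3))]
us=[('scene',(0,25,180),(407,137)),('scene',(0,25,0),(398,184)),('scene',(0,-25,0),(405,194)),('scene',(30,-25,0),(413.7,192)),('scene',(30,-25,180),(426.6,145)),
('side',(0,25,180),(438.7,210)),('side',(0,-25,180),(432.5,229.6)),('side',(30,25,180),(451.2,214)),('side',(30,-25,180),(445.8,232.6))]
sh=[(W,(-6,40,98),(164.7,95.8)),(W,(0,40,98),(167.8,95.3)),(W,(0,-40,98),(195.5,154.2)),(W,(-6,-40,98),(192.5,155)),(W,(0,-45,3),(217.8,147.5)),(W,(-150,45,16),(105.5,126.7)),(W,(-150,-45,16),(132,178.3)),(W,(-130,5,75),(103.3,152)),(W,(-130,-5,75),(107.5,157.8))]
ss=[('scene',(-6,40,98),(270,208.3)),('scene',(-3,-40,98),(290,225.8)),('scene',(0,-45,0),(292.5,248)),
('scene',(-150,45,16),(227.5,257)),('scene',(-130,0,75),(239.3,248.5)),('side',(-3,40,98),(278,174.5)),('side',(-3,-40,98),(275.5,202)),('side',(0,-45,3),(280,218.3)),('side',(-150,-45,16),(226,214.5)),('side',(-150,45,16),(231,185.5)),('side',(-130,0,75),(231,190.5))]
for nm,D,f,x0 in [('upright W',up,fu,[564,296,1.38,18]),('upright all',up+us,fu,[564,296,1.38,18]),('shelf W',sh,T,[510,-81,1.72]),('shelf all',sh+ss,T,[510,-81,1.72])]:
    r=least_squares(res,x0,args=(D,f),loss='soft_l1',x_scale=[1,1,.01,1][:len(x0)]); print(nm,r.x.round(3),r.fun.reshape(-1,2).round(1).tolist())
for nm,u,z in [('jar',(411,71),92),('can',(394,224),100)]: print(nm,onz(W,u,z,o).round(1))
E
python3 fit2.py
```

```text
upright W [566.706 295.009   1.385  17.357] [[-0.2, -0.0], [-0.3, -0.6], [0.0, -0.4], [-0.5, 0.4], [-0.1, 0.0], [0.2, -0.2], [0.1, 0.2], [0.2, -0.1], [0.4, -0.6], [-0.1, 0.3], [0.2, 0.4], [0.0, -0.4], [0.5, -0.1], [-0.4, 0.8]]
upright all [566.49  294.259   1.386  18.788] [[-0.0, -0.2], [-0.4, -0.7], [-0.1, -0.4], [-0.3, 0.5], [0.2, -0.2], [0.5, -0.1], [0.0, 0.1], [0.1, -0.1], [0.3, -0.7], [-0.1, 0.3], [0.2, 0.3], [0.1, -0.4], [0.6, -0.2], [-0.2, 0.8], [0.2, 0.6], [-1.3, 0.1], [0.6, 1.3], [0.5, 0.3], [0.6, 0.8], [-1.3, -0.7], [-1.1, -0.5], [-0.2, 0.0], [-0.4, 1.5]]
shelf W [509.409 -82.414   1.702] [[-0.7, -0.1], [0.5, -1.2], [0.0, -0.1], [-1.1, 0.6], [1.2, 1.2], [-0.9, -0.6], [0.6, 1.2], [0.5, -0.6], [-0.1, 0.3]]
shelf all [509.429 -82.092   1.706] [[-0.5, -0.1], [0.6, -1.2], [0.4, -0.2], [-0.7, 0.5], [1.5, 1.1], [-0.6, -0.3], [1.0, 1.5], [0.9, -0.3], [0.3, 0.6], [-0.3, -0.8], [-0.0, -0.7], [1.7, -0.0], [-0.5, -1.8], [0.3, 0.3], [0.1, -0.3], [-1.3, -0.4], [-0.6, 0.2], [-1.8, -1.2], [-0.8, -1.1], [-1.6, -1.5]]
jar [502.8 217.4  92. ]
can [698.9 168.9 100. ]
```

```bash
cat > frames.py <<'E'
from plan import *
U=np.array([566.6,294.8]); YAW=1.385; H=17.8
S=np.array([509.4,-82.3]); SY=1.704
bx=np.array([np.cos(YAW),np.sin(YAW)]); by=np.array([-bx[1],bx[0]])
def B(x,y,z): return np.r_[U+x*bx+y*by,z]
def toB(p): d=np.array(p[:2])-U; return np.array([d@bx,d@by]+list(p[2:3]))
E
python3 - <<'E'
from frames import *
X,e=tri([('scene',(406.3,107.5)),('side',(447.5,182.5))]); print('peg tip',toB(X),e)
X,e=tri([('scene',(360+7,130)),('side',(443,178))]); 
print('jar',toB((502.8,217.8)),'tim',toB((329,249)))
R=head(YAW+np.pi/2)
rows([(B(-105,-16,160),R),(B(-105,-16,22),R)])
E
```

```text
peg tip [ -8.44212392  43.50538953 283.85642545] [np.float64(0.6858435896212026), np.float64(0.6858435896212112)]
jar [-87.46051205  48.47781794] tim [-88.9034183 225.0501771]
dpos cm [9.9, 18.97, 5.73] rot [0.0, -0.006, 0.0]
dpos cm [9.9, 32.77, 5.73] rot [0.0, -0.006, 0.0]
```

Request:
carry_out(
  delta_pos=[
    [9.9,19.0,5.7],
    [9.9,19.0,5.7],
    [9.9,19.0,5.7],
    [9.9,19.0,5.7],
    [9.9,19.0,5.7],
    [9.9,19.0,5.7],
    [9.9,22.5,5.7],
    [9.9,26.0,5.7],
    [9.9,29.0,5.7],
    [9.9,31.5,5.7],
    [9.9,32.8,5.7],
    [9.9,32.8,5.7],
  ],
  rotation=[
    [0,-0.006,0],
    [0,-0.006,0],
    [0,-0.006,0],
    [0,-0.006,0],
    [0,-0.006,0],
    [0,-0.006,0],
    [0,-0.006,0],
    [0,-0.006,0],
    [0,-0.006,0],
    [0,-0.006,0],
    [0,-0.006,0],
    [0,-0.006,0],
  ],
  hand=81,
)

```text
t: 3.2
ee_pos: [562.3, 186.7, 19.8]
orientation: [-1.291, -1.065, 1.072]
ft_force: [0.7, -0.4, 0.3]
width: 59.3
```

```bash
python3 - <<'E'
from frames import *
done([9.9,32.8,5.7],[0,-.006,0])
o=ctrl.get_obs(); print(toB(o['ee_pos']))
a=ctrl.get_image('side')[:,:,::-1].copy(); crop(a,330,130,490,270,4,'s2.png')
a=ctrl.get_image('wrist')[:,:,::-1].copy(); cv2.imwrite('pics/w2.png',a)
E
```

```text
t 3.2 cmd [563.3 188.6  21.7] meas [562.3 186.7  19.8] roterr [0.004 0.004 0.002] F [ 0.7 -0.4  0.3] w 59.3 q [ 0.3   0.67  1.79 -0.    0.69 -1.08]
[-107.03387603  -15.77017582   19.77277155]
```

View pics/w2.png

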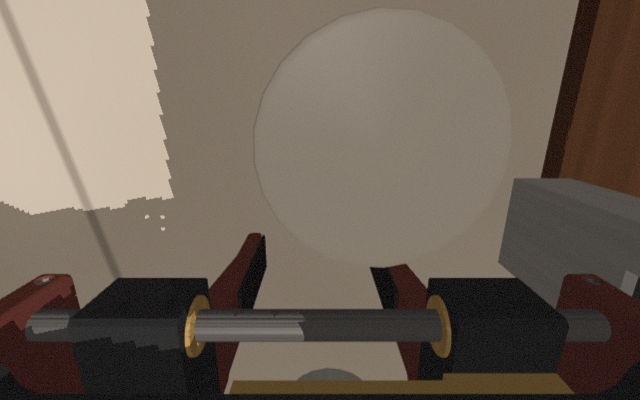

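View pics/s2.png

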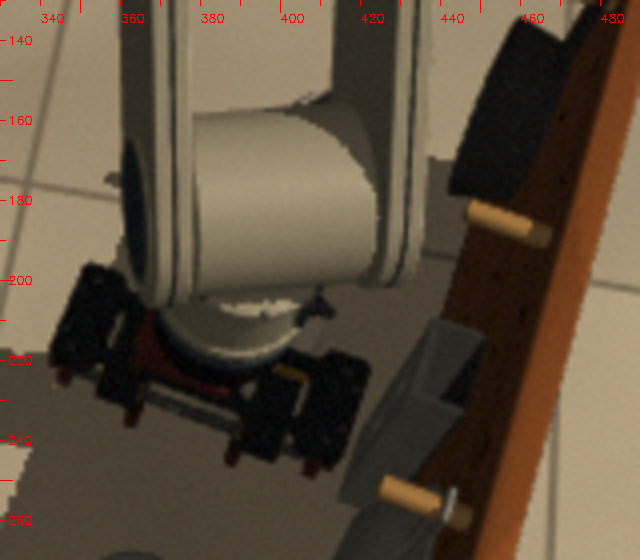

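The jar at (383,140) in the wrist view lies ahead of the fingers, and the gripper is clear of the upright and peg. Pushing.

Request:
carry_out(
  delta_pos=[
    [0,0,1.2],
    [0,0,2.0],
    [0,0,2.7],
    [0,0,3.5],
    [0,0,4.3],
    [0,0,5.1],
    [0,0,5.9],
    [0,0,6.7],
    [0,0,7.5],
    [0,0,8.3],
    [0,0,9.0],
    [0,0,9.4],
  ],
  rotation=[
    [0,0,0],
    [0,0,0],
    [0,0,0],
    [0,0,0],
    [0,0,0],
    [0,0,0],
    [0,0,0],
    [0,0,0],
    [0,0,0],
    [0,0,0],
    [0,0,0],
    [0,0,0],
  ],
)

```text
t: 4.3
ee_pos: [471.7, 206.6, 22.9]
orientation: [-1.292, -1.075, 1.069]
ft_force: [6.6, -1.2, 4.5]
width: 60.2
```

```bash
python3 - <<'E'
from frames import *
done([0,0,9.4],[0,0,0])
o=ctrl.get_obs(); print(toB(o['ee_pos']))
a=ctrl.get_image('wrist')[:,:,::-1].copy(); cv2.imwrite('pics/w3.png',a)
import pickle; pickle.dump(o,open('obs3.pkl','wb'))
a=ctrl.get_image('scene')[:,:,::-1].copy(); crop(a,310,110,430,250,4,'c3.png')
E
```

```text
t 4.3 cmd [470.9 205.9  21.7] meas [471.7 206.6  22.9] roterr [-0.003 -0.001 -0.002] F [ 6.6 -1.2  4.5] w 60.2 q [ 0.39  0.59  1.97 -0.    0.58 -1.  ]
[-104.17334598   76.98401298   22.92328276]
```

View pics/w3.png

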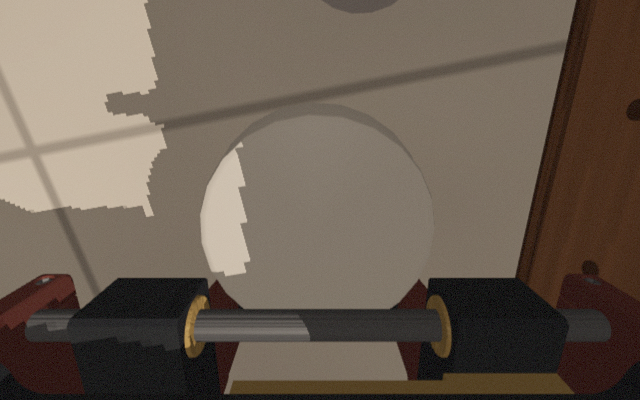

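View pics/c3.png

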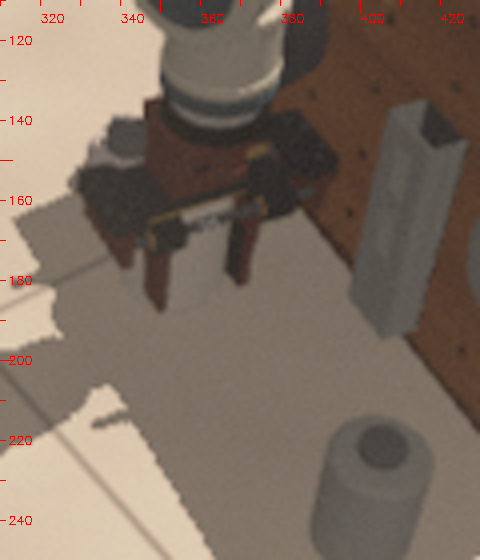

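```bash
python3 - <<'E'
from frames import *
sx=np.array([np.cos(SY),np.sin(SY)]); rib=S-62*sx; print(rib)
R=head(YAW+np.pi/2); p,_=load()
print('jar',toB(onz('wrist',(317,216),92,__import__('pickle').load(open('obs3.pkl','rb')))))
rows([(np.r_[rib,200],head(SY))])
E
```

```text
[ 517.63422696 -143.75077303]
jar [-104.78820055  123.11547768   92.        ]
dpos cm [-33.51, -17.83, -11.05] rot [0.0, 1.252, 0.0]
```

Request:
carry_out(
  delta_pos=[
    [0,0,-2.0],
    [0,0,-4.0],
    [0,-4.0,-5.0],
    [0,-8.0,-5.0],
    [0,-12.0,-5.0],
    [-33.5,-17.8,-11.0],
    [-33.5,-17.8,-11.0],
    [-33.5,-17.8,-11.0],
    [-33.5,-17.8,-11.0],
    [-33.5,-17.8,-11.0],
    [-33.5,-17.8,-11.0],
    [-33.5,-17.8,-11.0],
  ],
  rotation=[
    [0,0,0],
    [0,0,0],
    [0,0,0],
    [0,0,0],
    [0,0,0],
    [0,0.12,0],
    [0,0.24,0],
    [0,0.36,0],
    [0,0.48,0],
    [0,0.6,0],
    [0,0.7,0],
    [0,0.8,0],
  ],
  hand=30,
)

```text
t: 5.4
ee_pos: [515.5, -92.0, 190.7]
orientation: [-1.521, -0.453, 0.457]
ft_force: [-0.1, -0.1, -0.8]
width: 77.9
```

```bash
python3 - <<'E'
from frames import *
done([-33.5,-17.8,-11.0],[0,.8,0])
E
```

```text
t 5.4 cmd [ 517.2 -143.6  199.7] meas [515.5 -92.  190.7] roterr [0.002 0.005 0.002] F [-0.1 -0.1 -0.8] w 77.9 q [-0.2   0.32  1.88  0.    0.95 -0.78]
```

Request:
carry_out(
  delta_pos=[
    [0,0,0],
    [0,0,0],
    [0,0,0],
  ],
  rotation=[
    [0,0,0],
    [0,0,0],
    [0,0,0],
  ],
)

```text
t: 5.65
ee_pos: [516.4, -90.1, 190.1]
orientation: [-1.52, -0.457, 0.46]
ft_force: [0.5, 0.7, 1.1]
width: 77.5
```

```bash
python3 - <<'E'
from frames import *
for i in range(1):
    o=ctrl.get_obs(); print(o['ee_pos'],o['orientation'],o['qvel'].round(3))
R=Rn.from_rotvec(o['orientation']).as_matrix(); print(R.round(4)); th=np.arctan2(R[1,2],R[0,2]); print(th)
json.dump(dict(p=o['ee_pos'].tolist(),R=head(YAW+np.pi/2-.8).tolist()),open('cmd.json','w'))
sx=np.array([np.cos(SY),np.sin(SY)]); rib=S-62*sx
rows([(np.r_[rib,200],head(SY))])
E
```

```text
[516.40057055 -90.07286227 190.14166277] [-1.52031351 -0.4573351   0.46005637] [ 0.029  0.006  0.001  0.001 -0.004  0.001]
[[ 8.333e-01 -2.000e-03 -5.527e-01]
 [ 5.528e-01  8.000e-04  8.333e-01]
 [-1.300e-03 -1.000e+00  1.800e-03]]
2.1564576767969528
dpos cm [-2.86, -0.99, -4.54] rot [0.0, 0.452, 0.0]
```

Request:
carry_out(
  delta_pos=[
    [-2.9,-1.0,-4.5],
    [-2.9,-1.0,-4.5],
    [-2.9,-1.0,-4.5],
    [-2.9,-1.0,-4.5],
    [-2.9,-1.0,-4.5],
    [-2.9,-1.0,-4.5],
  ],
  rotation=[
    [0,0.12,0],
    [0,0.24,0],
    [0,0.36,0],
    [0,0.452,0],
    [0,0.452,0],
    [0,0.452,0],
  ],
)

```text
t: 6.15
ee_pos: [518.0, -142.5, 200.1]
orientation: [-1.567, -0.108, 0.11]
ft_force: [0.3, -0.2, -0.1]
width: 77.5
```

```bash
python3 - <<'E'
from frames import *
done([-2.9,-1.0,-4.5],[0,.452,0])
o=ctrl.get_obs(); import pickle; pickle.dump(o,open('obs4.pkl','wb'))
a=ctrl.get_image('wrist')[:,:,::-1].copy()
# overlay predicted rib edges
sx=np.array([np.cos(SY),np.sin(SY)]); sy=np.array([-sx[1],sx[0]])
q=[np.r_[S+x*sx+y*sy,z] for x,y,z in [(-130,5,75),(-4,5,75),(-4,-5,75),(-130,-5,75)]]
P=proj('wrist',q,o); print(P.round(1))
cv2.imwrite('pics/w4.png',a)
E
```

```text
t 6.15 cmd [ 517.1 -143.6  200.1] meas [ 518.  -142.5  200.1] roterr [ 0.001 -0.006  0.001] F [ 0.3 -0.2 -0.1] w 77.5 q [-0.29  0.32  1.84  0.    0.98 -0.43]
[[311.8 258. ]
 [311.9 132.3]
 [322.9 132.4]
 [321.5 258. ]]
```

View pics/w4.png

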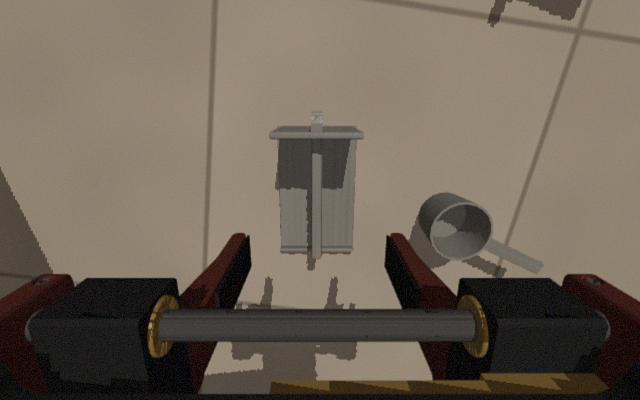

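The rib appears at columns 311-322, rows 132-258, matching the prediction, and the cup is at (455,228), clear of the fingers. Descending to grip.

Request:
carry_out(
  delta_pos=[
    [0,3.5,0],
    [0,7.0,0],
    [0,10.5,0],
    [0,13.5,0],
    [0,15.5,0],
    [0,16.5,0],
    [0,17.0,0],
    [0,17.0,0],
    [0,17.0,0],
  ],
  rotation=[
    [0,0,0],
    [0,0,0],
    [0,0,0],
    [0,0,0],
    [0,0,0],
    [0,0,0],
    [0,0,0],
    [0,0,0],
    [0,0,0],
  ],
)

```text
t: 6.95
ee_pos: [519.1, -144.3, 31.5]
orientation: [-1.569, -0.106, 0.104]
ft_force: [0.2, -0.2, 0.1]
width: 77.8
```

Request:
carry_out(
  delta_pos=[
    [0,0,0],
    [0,0,0],
    [0,0,0],
    [0,0,0],
    [0,0,0],
    [0,0,0],
    [0,0,0],
    [0,0,0],
    [0,0,0],
    [0,0,0],
  ],
  rotation=[
    [0,0,0],
    [0,0,0],
    [0,0,0],
    [0,0,0],
    [0,0,0],
    [0,0,0],
    [0,0,0],
    [0,0,0],
    [0,0,0],
    [0,0,0],
  ],
  hand=255,
)

```text
t: 7.78
ee_pos: [518.3, -144.4, 30.6]
orientation: [-1.568, -0.104, 0.105]
ft_force: [0.5, -1.0, -0.3]
width: 14.4
```

```bash
python3 - <<'E'
from frames import *
done([0,17,0],[0,0,0])
o=ctrl.get_obs(); import pickle; pickle.dump(o,open('obs5.pkl','wb'))
a=ctrl.get_image('wrist')[:,:,::-1].copy()
cv2.imwrite('pics/w5.png',a)
E
```

```text
t 7.78 cmd [ 517.1 -143.6   30.1] meas [ 518.3 -144.4   30.6] roterr [0. 0. 0.] F [ 0.5 -1.  -0.3] w 14.4 q [-0.29  0.6   1.92  0.    0.63 -0.43]
```

View pics/w5.png

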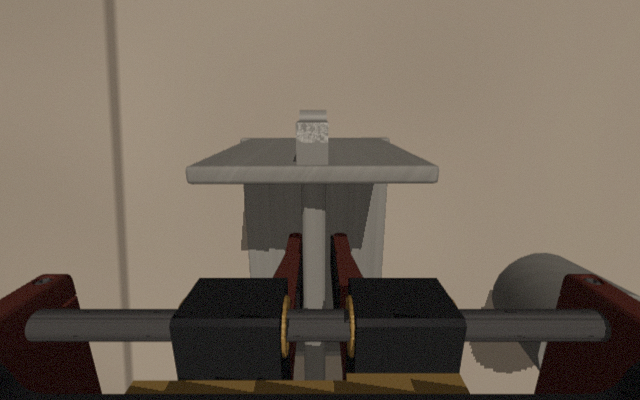

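Request:
carry_out(
  delta_pos=[
    [0,0,0],
    [0,0,0],
    [0,0,0],
    [0,0,0],
  ],
  rotation=[
    [0,0,0],
    [0,0,0],
    [0,0,0],
    [0,0,0],
  ],
)

```text
t: 8.17
ee_pos: [518.0, -144.3, 30.6]
orientation: [-1.568, -0.104, 0.105]
ft_force: [-2.3, -1.0, 0.6]
width: 10.1
```

Request:
carry_out(
  delta_pos=[
    [0,-1.0,0],
    [0,-3.0,0],
    [0,-5.5,0],
    [0,-8.5,0],
    [0,-11.5,0],
    [0,-14.5,0],
    [0,-16.5,0],
    [0,-17.0,0],
    [0,-17.0,0],
  ],
  rotation=[
    [0,0,0],
    [0,0,0],
    [0,0,0],
    [0,0,0],
    [0,0,0],
    [0,0,0],
    [0,0,0],
    [0,0,0],
    [0,0,0],
  ],
)

```text
t: 8.92
ee_pos: [519.4, -144.6, 202.5]
orientation: [-1.57, -0.107, 0.102]
ft_force: [0.4, -1.2, -3.3]
width: 10.2
```

```bash
python3 - <<'E'
from frames import *
done([0,-17,0],[0,0,0])
o=ctrl.get_obs(); import pickle; pickle.dump(o,open('obs6.pkl','wb'))
for n in ['wrist','scene','side']:
    a=ctrl.get_image(n)[:,:,::-1].copy(); cv2.imwrite(f'pics/{n[0:2]}6.png',a)
rows([(B(-152,0,200),head(YAW))])
E
```

```text
t 8.92 cmd [ 517.1 -143.6  200.1] meas [ 519.4 -144.6  202.5] roterr [-0.002 -0.    -0.004] F [ 0.4 -1.2 -3.3] w 10.2 q [-0.29  0.32  1.84  0.    0.98 -0.43]
dpos cm [5.96, 0.01, 28.36] rot [0.0, 0.319, 0.0]
```

View pics/wr6.png

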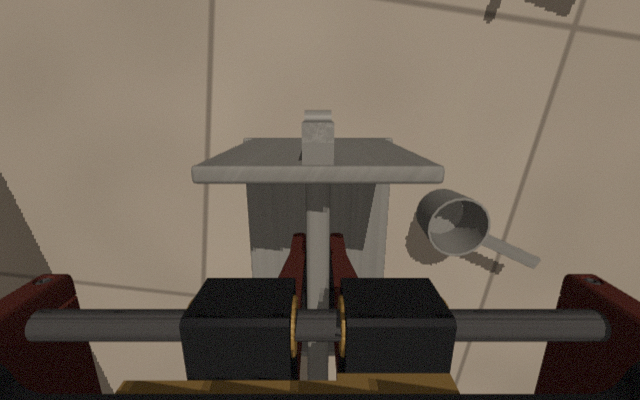

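View pics/sc6.png

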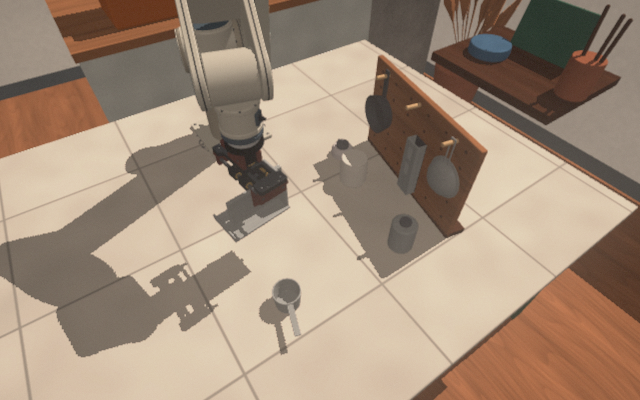

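The shelf is held; the plate top spans columns 193-443 at rows 168-182, with the claw at (318,115-163). I'll zoom in to fit its pose in the hand.

```bash
python3 - <<'E'
from h import *
a=cv2.imread('pics/wr6.png')
crop(a,185,100,325,190,5,'w6a.png');crop(a,310,100,450,190,5,'w6b.png')
E
```

```text
(no output)
```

View pics/w6a.png

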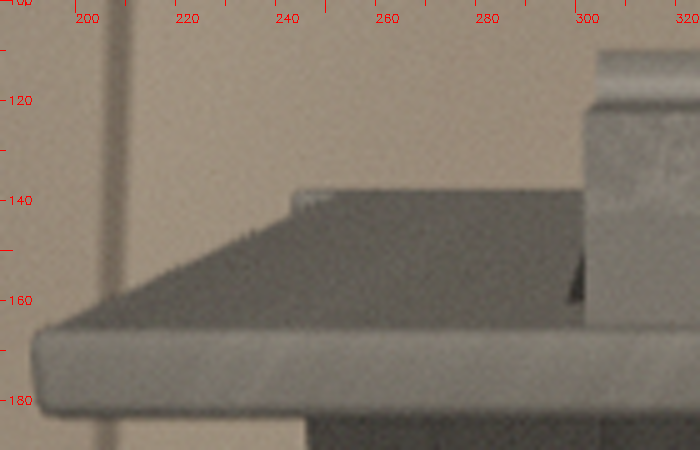

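View pics/w6b.png

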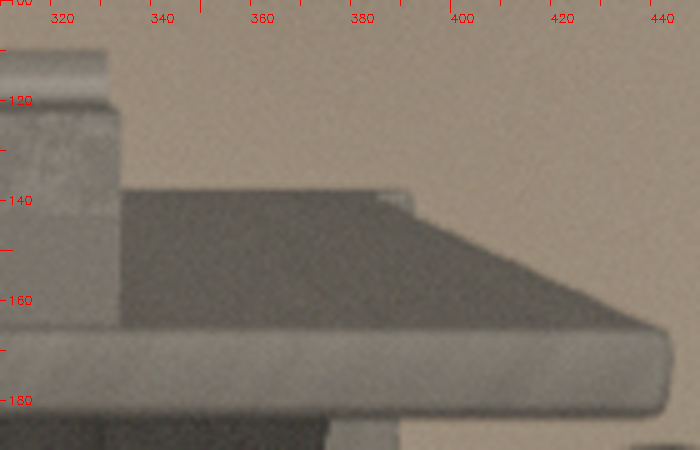

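```bash
cat > hand.py <<'E'
from h import *
from scipy.optimize import least_squares
c=ctrl.camera_info('wrist'); Tc=np.array(c['T_tool_cam']); K=cam('scene')[0]*0
f=200/np.tan(np.radians(c['fov_y'])/2); K=np.array([[f,0,c['cx']],[0,f,c['cy']],[0,0,1]])
A=np.c_[[0,0,1.],[-1.,0,0],[0,-1.,0]] # columns: shelf x,y,z in tool axes
def pj(Xt):
    Y=(Xt-Tc[:3,3])@Tc[:3,:3]; Y=Y@K.T; return Y[:,:2]/Y[:,2:]
def model(p,L): return (Rn.from_rotvec(p[3:]).apply(np.array(L,float))+p[:3])@A.T
D=[((0,40,98),(191.6,165.6)),((-6,40,98),(193.2,183)),((0,-40,98),(444.4,165.6)),((-6,-40,98),(442.6,183)),((0,45,0),(243.4,137.6)),((0,-45,0),(392.6,137.6)),((13,5,96),(302,121.5)),((13,-5,96),(333.7,121.5))]
r=least_squares(lambda p:(pj(model(p,[d[0] for d in D]))-np.array([d[1] for d in D])).ravel(),[62,0,-30,0,0,0],x_scale=[1,1,1,.01,.01,.01])
print(r.x.round(3)); print(r.fun.reshape(-1,2).round(1).tolist())
np.save('hand.npy',r.x)
E
python3 hand.py
```

```text
[ 6.0640e+01 -3.8800e-01 -3.3411e+01 -2.0000e-03  6.0000e-03  1.0000e-03]
[[-0.6, -0.8], [-0.0, 0.3], [0.5, -0.8], [0.1, 0.4], [1.9, -0.1], [-1.9, -0.2], [-0.3, 0.5], [0.3, 0.5]]
```

Request:
carry_out(
  delta_pos=[
    [0.3,0,1.5],
    [0.9,0,4.5],
    [1.6,0,7.5],
    [2.2,0,10.5],
    [2.9,0,13.5],
    [3.5,0,16.5],
    [4.1,0,19.5],
    [4.8,0,22.5],
    [5.4,0,25.5],
    [5.8,0,27.5],
    [6.0,0,28.4],
    [6.0,0,28.4],
  ],
  rotation=[
    [0,0.02,0],
    [0,0.06,0],
    [0,0.1,0],
    [0,0.14,0],
    [0,0.18,0],
    [0,0.22,0],
    [0,0.26,0],
    [0,0.29,0],
    [0,0.31,0],
    [0,0.319,0],
    [0,0.319,0],
    [0,0.319,0],
  ],
)

```text
t: 10.07
ee_pos: [539.4, 146.5, 199.0]
orientation: [-1.567, 0.146, -0.142]
ft_force: [0.1, 0.0, -2.5]
width: 10.2
```

```bash
python3 - <<'E'
from frames import *
done([6,0,28.4],[0,.319,0])
o=ctrl.get_obs(); print(toB(o['ee_pos'])); p,R=load()
rows([(B(-122,0,57.8+22+31),head(YAW))])
E
```

```text
t 10.07 cmd [538.9 145.8 200.1] meas [539.4 146.5 199. ] roterr [-0.001 -0.003  0.003] F [ 0.1  0.  -2.5] w 10.2 q [0.24 0.36 1.8  0.   0.99 0.43]
[-150.80671444   -0.66820881  198.98334419]
dpos cm [-0.03, 8.93, 2.95] rot [0.0, -0.0, 0.0]
```

Request:
carry_out(
  delta_pos=[
    [0,2.0,0.7],
    [0,4.5,1.5],
    [0,6.5,2.2],
    [0,8.0,2.7],
    [0,8.9,3.0],
    [0,8.9,3.0],
    [0,8.9,3.0],
    [0,8.9,3.0],
  ],
  rotation=[
    [0,0,0],
    [0,0,0],
    [0,0,0],
    [0,0,0],
    [0,0,0],
    [0,0,0],
    [0,0,0],
    [0,0,0],
  ],
)

```text
t: 10.73
ee_pos: [546.3, 174.0, 112.4]
orientation: [-1.566, 0.146, -0.147]
ft_force: [-0.2, 0.6, -3.3]
width: 9.8
```

```bash
python3 - <<'E'
from frames import *
import pickle
done([0,8.9,3.0],[0,0,0])
o=ctrl.get_obs(); print(toB(o['ee_pos'])); pickle.dump(o,open('obs7.pkl','wb'))
for n in ['wrist','scene','side']:
    a=ctrl.get_image(n)[:,:,::-1].copy(); cv2.imwrite(f'pics/{n[0:2]}7.png',a)
    if n=='scene': crop(a,330,110,460,230,6,'c7.png')
    if n=='side': crop(a,320,170,470,290,5,'s7.png')
E
```

```text
t 10.73 cmd [544.4 175.3 111.1] meas [546.3 174.  112.4] roterr [ 0.     0.    -0.001] F [-0.2  0.6 -3.3] w 9.8 q [ 0.29  0.5   1.82 -0.    0.83  0.47]
[-122.52566921   -2.32968998  112.35090078]
```

View pics/c7.png

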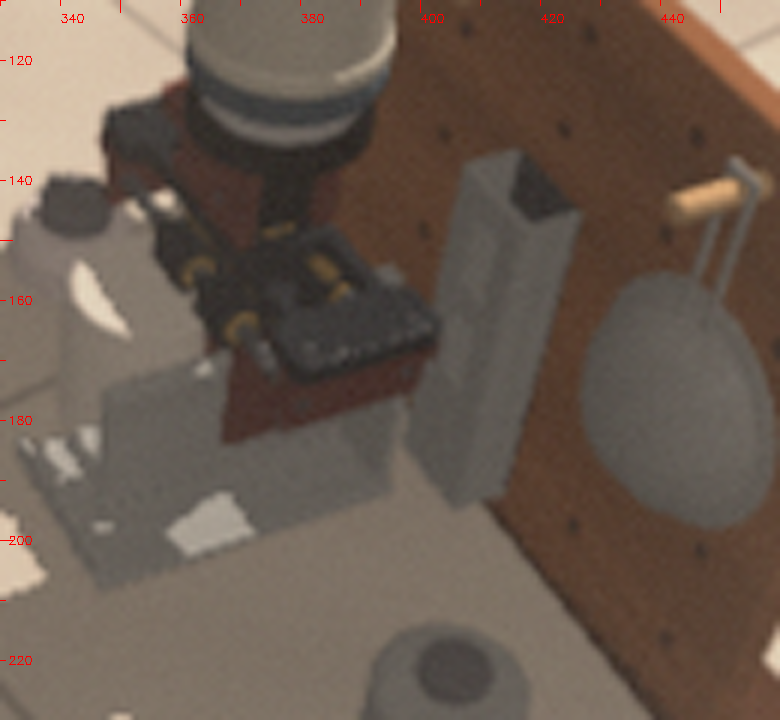

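View pics/s7.png

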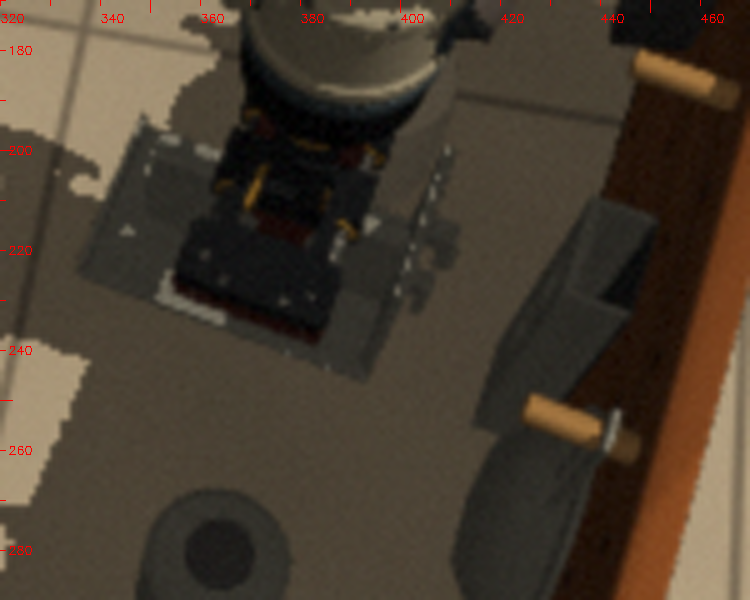

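View pics/wr7.png

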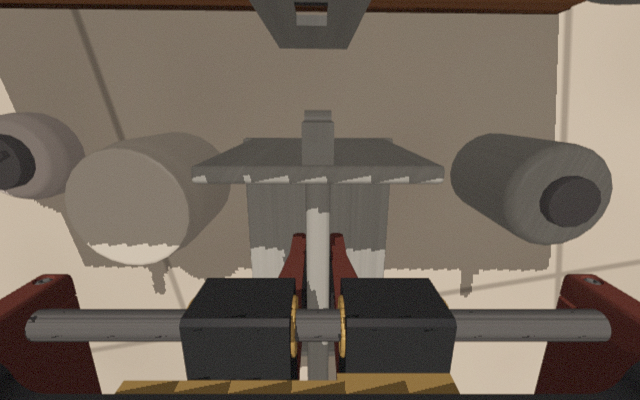

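The wrist view shows the claw (302-334, row 120) and the upright's bottom edge (279-348, row 48) with the lower slot (297-327, row 18) together, so the lateral and yaw offsets can be read directly. The edges are level, so yaw is good. The jar and canister flank it, both clear. Zooming in.

```bash
python3 - <<'E'
from h import *
a=cv2.imread('pics/wr7.png')
crop(a,240,0,390,60,5,'w7a.png')
E
```

```text
(no output)
```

View pics/w7a.png

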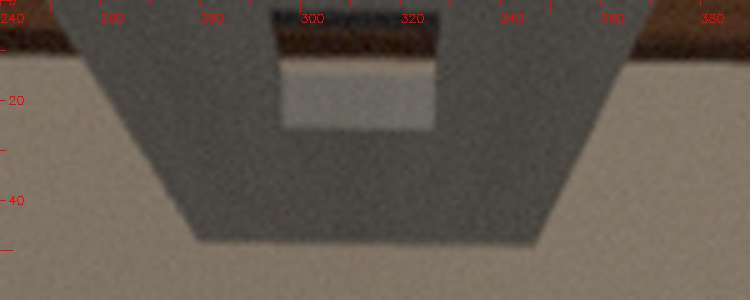

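```bash
cat >> hand.py <<'E'
print('--- upright in tool-shelf axes')
D2=[((0,25,0),(280,48.2)),((0,-25,0),(347,49)),((0,8,68),(296.6,25.6)),((0,-8,68),(326.8,25.8))]
f2=lambda p:(pj(model([p[0],p[1],p[2],0,0,p[3]],[d[0] for d in D2]))-np.array([d[1] for d in D2])).ravel()
q=least_squares(f2,[122,2,-93,0],x_scale=[1,1,1,.01]); print(q.x.round(3),q.fun.reshape(-1,2).round(1).tolist())
s=r.x; print('home-relative: shelf x',s[0]-q.x[0],'y',s[1]-q.x[1],'z above home',s[2]-(q.x[2]+40),'yaw rel',s[5]-q.x[3])
E
python3 hand.py
```

```text
[ 6.0702e+01 -5.2100e-01 -3.3415e+01 -3.0000e-03  5.0000e-03  1.0000e-03]
[[-0.6, -0.8], [-0.0, 0.3], [0.5, -0.8], [0.1, 0.4], [1.9, -0.1], [-1.9, -0.2], [-0.3, 0.5], [0.3, 0.5]]
--- upright in tool-shelf axes
[ 1.20423e+02  2.83100e+00 -9.21760e+01 -1.00000e-02] [[-0.2, 0.1], [-0.1, 0.1], [0.3, -0.1], [-0.0, -0.0]]
home-relative: shelf x -59.72032727897308 y -3.3518680030615418 z above home 18.7608932417687 yaw rel 0.0100970884974026
```

Request:
carry_out(
  delta_pos=[
    [-0.3,0,0.3],
    [-0.3,0,1.0],
    [-0.3,0,2.0],
    [-0.3,0,3.0],
    [-0.3,0,3.7],
    [-0.3,0,4.0],
    [-0.3,0,4.0],
    [-0.3,0,4.0],
  ],
  rotation=[
    [0,0,0],
    [0,0,0],
    [0,0,0],
    [0,0,0],
    [0,0,0],
    [0,0,0],
    [0,0,0],
    [0,0,0],
  ],
)

```text
t: 11.55
ee_pos: [550.0, 214.7, 111.5]
orientation: [-1.566, 0.146, -0.145]
ft_force: [0.4, -0.7, -2.3]
width: 10.1
```

```bash
python3 - <<'E'
from frames import *
import pickle
done([-.3,0,4.0],[0,0,0])
o=ctrl.get_obs(); print(toB(o['ee_pos'])); pickle.dump(o,open('obs8.pkl','wb'))
for n in ['wrist','scene','side']:
    a=ctrl.get_image(n)[:,:,::-1].copy(); cv2.imwrite(f'pics/{n[0:2]}8.png',a)
    if n=='wrist': crop(a,240,0,390,170,4,'w8.png')
    if n=='scene': crop(a,330,110,460,230,6,'c8.png')
    if n=='side': crop(a,320,170,470,290,5,'s8.png')
E
```

```text
t 11.55 cmd [548.9 215.2 111.1] meas [550.  214.7 111.5] roterr [-0.    -0.001  0.   ] F [ 0.4 -0.7 -2.3] w 10.1 q [ 0.35  0.52  1.78 -0.    0.84  0.54]
[-81.76615978   1.52029772 111.47853284]
```

View pics/w8.png

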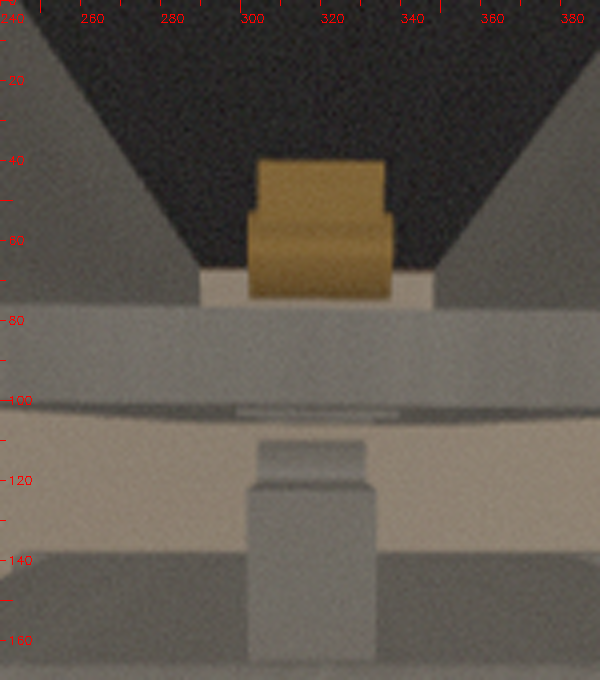

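View pics/c8.png

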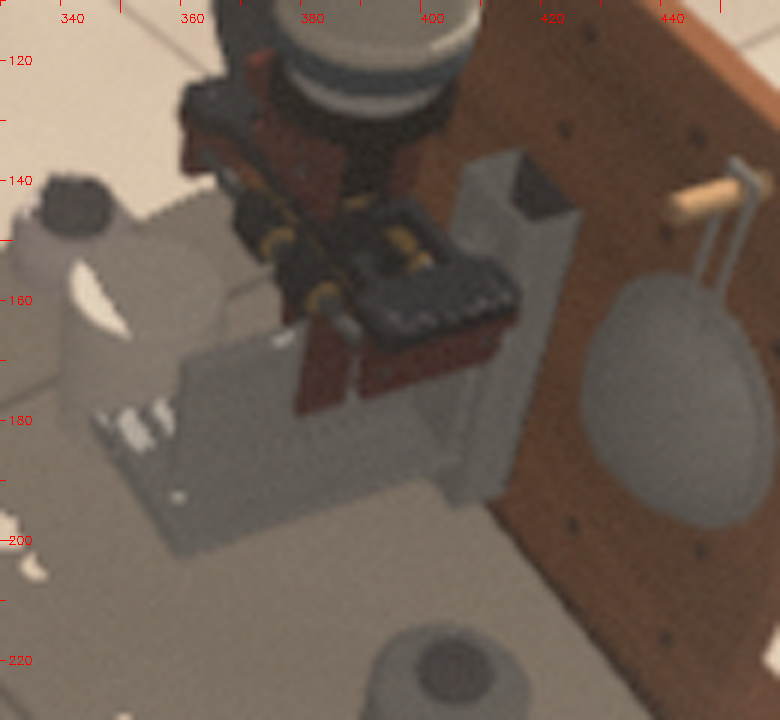

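View pics/s8.png

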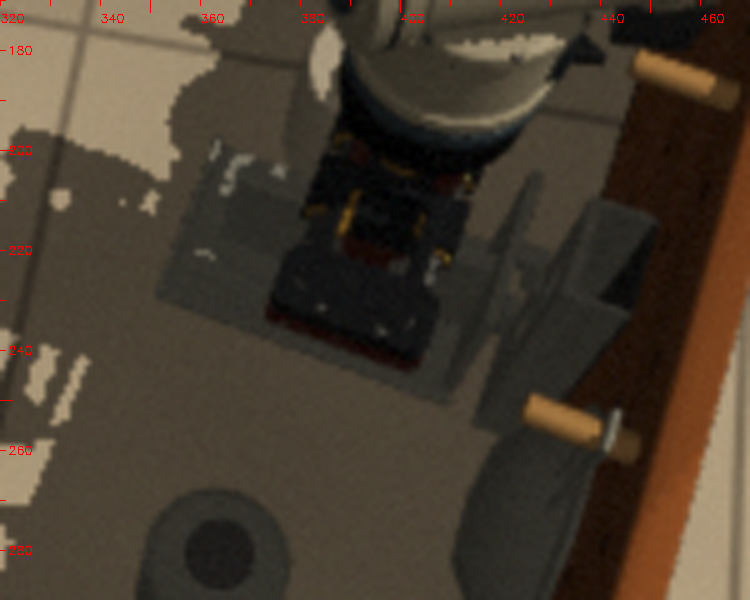

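```bash
cat >> hand.py <<'E'
print('--- fit at pose 8')
D3=[((0,0,180),(None,101.0)),((5,0,180),(None,76.8)),((0,8,162),(298.8,103.3)),((0,-8,162),(340,103.6)),((5,22,180),(None,76.2))]
def f3(p):
    P=pj(model([p[0],p[1],p[2],0,0,-.01],[d[0] for d in D3])); return np.array([P[i,k]-d[1][k] for i,d in enumerate(D3) for k in (0,1) if d[1][k] is not None])
q=least_squares(f3,[82,-.5,-93],x_scale=[1,1,1]); print(q.x.round(2),q.fun.round(1))
print('shelf rel with nominal hand (62,-.4,-31): x',62-q.x[0],'y',s[1]-q.x[1],'z above home',-31-(q.x[2]+40))
E
python3 hand.py | tail -3
```

```text
--- fit at pose 8
[  80.73   -0.81 -109.52] [-1.7  3.3 -3.3 -2.9  3.3 -2.7  3. ]
shelf rel with nominal hand (62,-.4,-31): x -18.729126247969617 y 0.2852742018700616 z above home 38.516897338953655
```

```bash
sed -i 's/((0,8,162),(298.8,103.3)),((0,-8,162),(340,103.6))/((0,8,124),(298.8,104.4)),((0,-8,124),(340,104.6))/' hand.py; python3 hand.py | tail -3
```

```text
--- fit at pose 8
[ 79.78  -0.93 -89.58] [ 0.6  0.2  0.2 -0.5 -0.2 -0.3 -0.4]
shelf rel with nominal hand (62,-.4,-31): x -17.781570701798458 y 0.40445294464096393 z above home 18.584721951486785
```

```bash
python3 - <<'E'
from frames import *
for nm,a,b in [('7 rear near bottom',(395,191.8),(393.6,246)),('7 front near',(347.3,208),(336,224.4)),('8 front near',(360.3,202.8),(351.5,229.5)),('upright top fl',(407,137),(438.7,210)),('up bottom near front',(405.3,194.3),(414.8,255.4))]:
    X,e=tri([('scene',a),('side',b)]); print(nm,toB(X).round(1),np.round(e,1))
E
```

```text
7 rear near bottom [-57.4 -42.3  75.5] [0. 0.]
7 front near [-206.9  -44.    78.3] [0.5 0.5]
8 front near [-166.6  -42.    78.6] [0.2 0.2]
upright top fl [  2.   27.  197.1] [1.6 1.6]
up bottom near front [  2.4 -21.6  17. ] [1.5 1.5]
```

```bash
python3 - <<'E'
from h import *
a=cv2.imread('pics/sc8.png'); b=cv2.imread('pics/si8.png')
def enh(c):
    l=cv2.cvtColor(c,cv2.COLOR_BGR2LAB); l[:,:,0]=cv2.createCLAHE(4,(4,4)).apply(l[:,:,0]); return cv2.cvtColor(l,cv2.COLOR_LAB2BGR)
crop(enh(a),350,150,430,210,9,'c8e.png'); crop(enh(b),340,195,450,265,7,'s8e.png')
E
```

```text
(no output)
```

View pics/c8e.png

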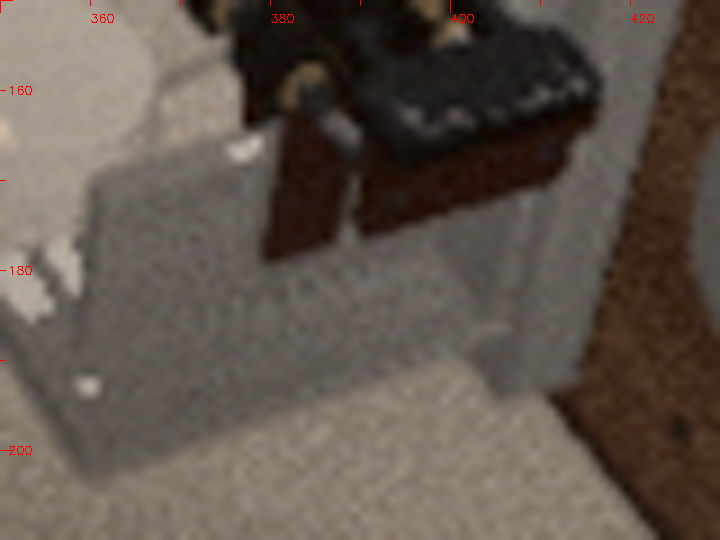

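View pics/s8e.png

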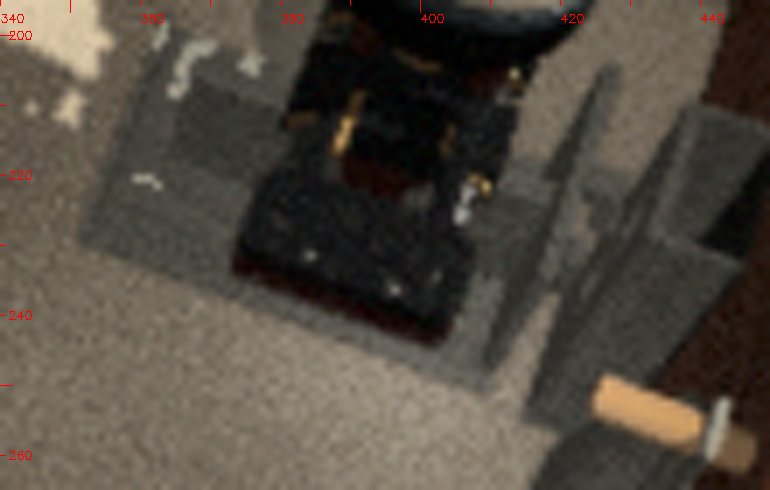

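Request:
carry_out(
  delta_pos=[
    [0,-0.2,0],
    [0,-0.2,0.2],
    [0,-0.2,0.4],
    [0,-0.2,0.6],
    [0,-0.2,0.8],
    [0,-0.2,0.8],
  ],
  rotation=[
    [0,0.01,0],
    [0,0.01,0],
    [0,0.01,0],
    [0,0.01,0],
    [0,0.01,0],
    [0,0.01,0],
  ],
)

```text
t: 12.2
ee_pos: [551.8, 222.7, 113.7]
orientation: [-1.565, 0.154, -0.154]
ft_force: [-0.4, 0.0, -3.4]
width: 10.4
```

```bash
python3 - <<'E'
from frames import *
import pickle
done([0,-.2,.8],[0,0.01,0])
o=ctrl.get_obs(); print(toB(o['ee_pos']),o['moment'].round(2))
for n in ['wrist']:
    a=ctrl.get_image(n)[:,:,::-1].copy(); cv2.imwrite(f'pics/{n[0:2]}9.png',a)
    if n=='wrist': crop(a,240,0,390,170,4,'w9.png')
E
```

```text
t 12.2 cmd [550.4 223.1 113.1] meas [551.8 222.7 113.7] roterr [ 0. -0. -0.] F [-0.4  0.  -3.4] w 10.4 q [0.36 0.52 1.77 0.   0.85 0.56]
[-73.59620993   1.21132719 113.69315885] [-0.04 -0.07 -0.05]
```

View pics/w9.png

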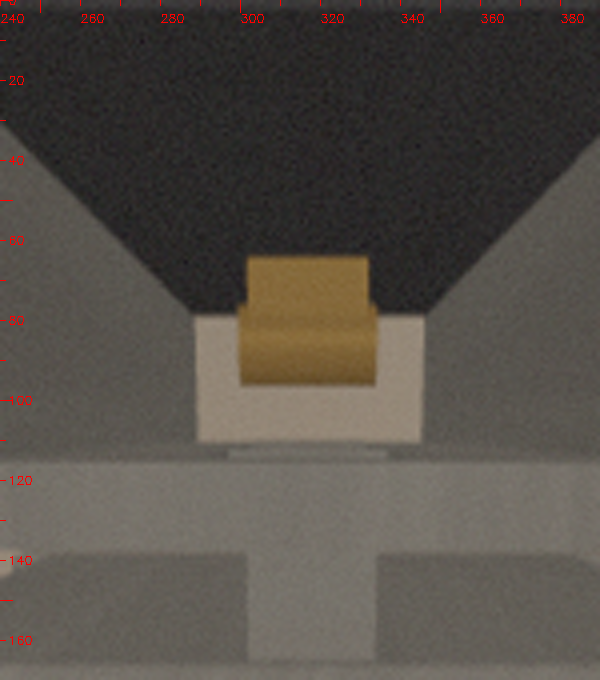

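The claw (302-334) is centred on the slot (297-337), edges are level and there is no contact force. Continuing in.

Request:
carry_out(
  delta_pos=[
    [0,0,0.2],
    [0,0,0.4],
    [0,0,0.6],
    [0,0,0.7],
    [0,0,0.7],
  ],
  rotation=[
    [0,0,0],
    [0,0,0],
    [0,0,0],
    [0,0,0],
    [0,0,0],
  ],
)

```text
t: 12.67
ee_pos: [553.1, 229.5, 113.7]
orientation: [-1.565, 0.154, -0.154]
ft_force: [-0.7, -0.7, -3.1]
width: 10.1
```

```bash
python3 - <<'E'
from frames import *
import pickle
done([0,0,.7],[0,0.0,0])
o=ctrl.get_obs(); print(toB(o['ee_pos']),o['moment'].round(2))
for n in ['wrist']:
    a=ctrl.get_image(n)[:,:,::-1].copy(); cv2.imwrite(f'pics/{n[0:2]}10.png',a)
    if n=='wrist': crop(a,240,0,390,170,4,'w10.png')
E
```

```text
t 12.67 cmd [551.7 229.9 113.1] meas [553.1 229.5 113.7] roterr [ 0. -0. -0.] F [-0.7 -0.7 -3.1] w 10.1 q [0.37 0.53 1.76 0.   0.86 0.57]
[-66.71529185   1.17664392 113.70871294] [-0.08 -0.1   0.  ]
```

View pics/w10.png

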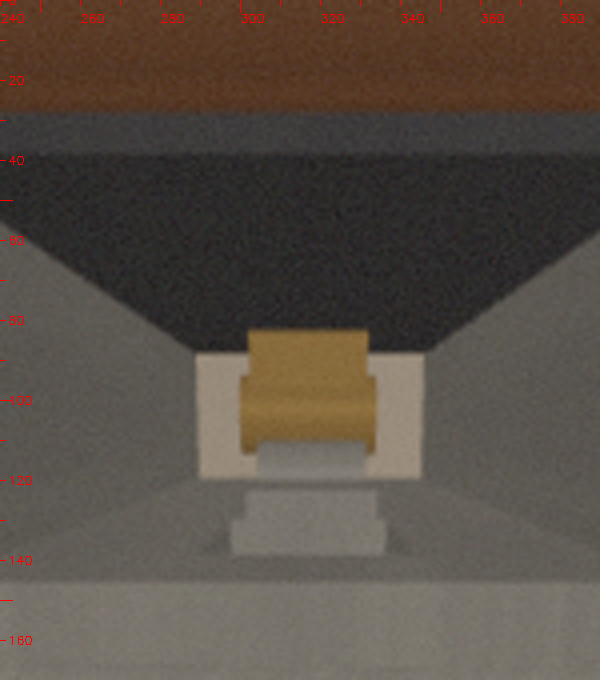

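Request:
carry_out(
  delta_pos=[
    [0,0,0.1],
    [0,0,0.2],
    [0,0,0.3],
    [0,0,0.3],
  ],
  rotation=[
    [0,0,0],
    [0,0,0],
    [0,0,0],
    [0,0,0],
  ],
)

```text
t: 13.05
ee_pos: [553.7, 232.2, 113.7]
orientation: [-1.565, 0.154, -0.154]
ft_force: [0.2, 0.2, -2.5]
width: 9.9
```

```bash
python3 - <<'E'
from frames import *
import pickle
done([0,0,.3],[0,0.0,0])
o=ctrl.get_obs(); print(toB(o['ee_pos']),o['moment'].round(2),o['ft_force'])
E
```

```text
t 13.05 cmd [552.3 232.9 113.1] meas [553.7 232.2 113.7] roterr [ 0. -0. -0.] F [ 0.2  0.2 -2.5] w 9.9 q [0.38 0.53 1.75 0.   0.86 0.57]
[-63.86008683   1.13348818 113.71024523] [-0.06 -0.04  0.01] [ 0.1895481   0.22897866 -2.48624346]
```

Request:
carry_out(
  delta_pos=[
    [0,0,0.1],
    [0,0,0.15],
    [0,0,0.15],
  ],
  rotation=[
    [0,0,0],
    [0,0,0],
    [0,0,0],
  ],
)

```text
t: 13.3
ee_pos: [553.7, 233.0, 113.6]
orientation: [-1.566, 0.154, -0.153]
ft_force: [-0.2, -4.3, -3.1]
width: 9.5
```

```bash
python3 - <<'E'
from frames import *
import pickle
done([0,0,.15],[0,0.0,0])
o=ctrl.get_obs(); print(toB(o['ee_pos']),o['moment'].round(2),o['ft_force'])
for n in ['wrist']:
    a=ctrl.get_image(n)[:,:,::-1].copy(); cv2.imwrite(f'pics/{n[0:2]}11.png',a)
    if n=='wrist': crop(a,240,0,390,170,4,'w11.png')
E
```

```text
t 13.3 cmd [552.6 234.3 113.1] meas [553.7 233.  113.6] roterr [-0.001 -0.     0.   ] F [-0.2 -4.3 -3.1] w 9.5 q [ 0.38  0.53  1.75 -0.    0.86  0.58]
[-63.11430554   1.26202956 113.60022081] [-0.48 -0.04 -0.04] [-0.21690147 -4.32935612 -3.08519039]
```

View pics/w11.png

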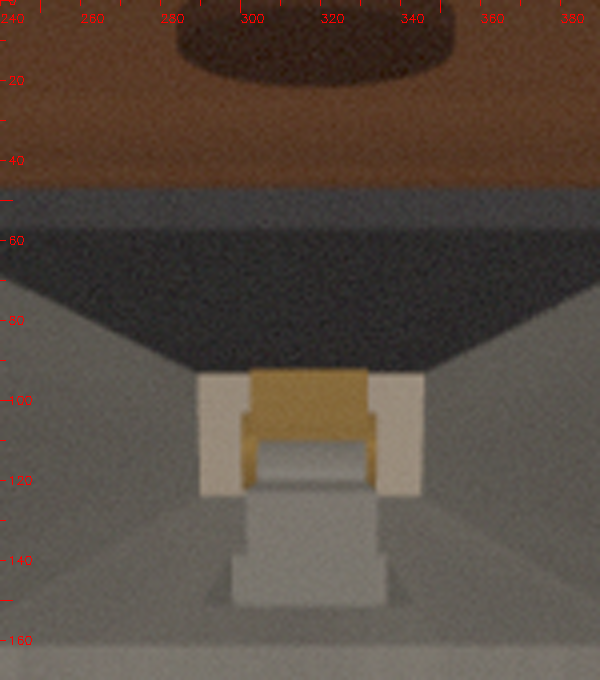

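The upper claw is fully inside (rows 110-150) and over the catch; rear-face contact is 4 N. I'll back off slightly and lower.

Request:
carry_out(
  delta_pos=[
    [0,0,-0.05],
    [0,0.15,-0.07],
    [0,0.3,-0.07],
    [0,0.45,-0.07],
    [0,0.6,-0.07],
    [0,0.75,-0.07],
    [0,0.75,-0.07],
  ],
  rotation=[
    [0,0,0],
    [0,0,0],
    [0,0,0],
    [0,0,0],
    [0,0,0],
    [0,0,0],
    [0,0,0],
  ],
)

```text
t: 13.93
ee_pos: [553.8, 232.7, 106.1]
orientation: [-1.566, 0.154, -0.154]
ft_force: [-0.2, -3.9, -1.3]
width: 9.9
```

```bash
python3 - <<'E'
from frames import *
import pickle
done([0,0.75,-.07],[0,0.0,0])
o=ctrl.get_obs(); print(toB(o['ee_pos']),o['moment'].round(2),o['ft_force'])
for n in ['wrist']:
    a=ctrl.get_image(n)[:,:,::-1].copy(); cv2.imwrite(f'pics/{n[0:2]}12.png',a)
    if n=='wrist': crop(a,240,0,390,170,4,'w12.png')
E
```

```text
t 13.93 cmd [552.5 233.6 105.6] meas [553.8 232.7 106.1] roterr [-0. -0. -0.] F [-0.2 -3.9 -1.3] w 9.9 q [ 0.38  0.54  1.76 -0.    0.85  0.57]
[-63.43900484   1.07236923 106.05454824] [-0.49 -0.1  -0.07] [-0.1875514  -3.85012006 -1.29375617]
```

View pics/w12.png

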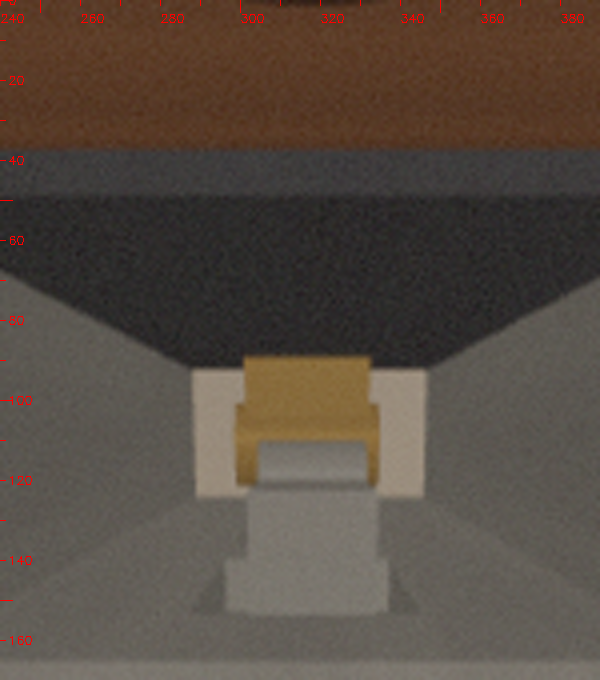

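Request:
carry_out(
  delta_pos=[
    [0,0.1,-0.05],
    [0,0.2,-0.05],
    [0,0.3,-0.05],
    [0,0.3,-0.05],
  ],
  rotation=[
    [0,0,0],
    [0,0,0],
    [0,0,0],
    [0,0,0],
  ],
)

```text
t: 14.32
ee_pos: [553.9, 232.4, 103.5]
orientation: [-1.565, 0.154, -0.154]
ft_force: [-2.3, -4.2, 3.8]
width: 9.8
```

```bash
python3 - <<'E'
from frames import *
import pickle
done([0,0.3,-.05],[0,0.0,0])
o=ctrl.get_obs(); print(toB(o['ee_pos']),o['moment'].round(2),o['ft_force'])
E
```

```text
t 14.32 cmd [552.4 233.2 102.6] meas [553.9 232.4 103.5] roterr [ 0.     0.    -0.001] F [-2.3 -4.2  3.8] w 9.8 q [ 0.38  0.54  1.76 -0.    0.84  0.57]
[-63.69312181   0.9253699  103.53853611] [-0.17  0.03  0.04] [-2.31679107 -4.16578257  3.80550811]
```

Request:
carry_out(
  delta_pos=[
    [0,-0.05,-0.1],
    [0,-0.05,-0.2],
    [0,-0.05,-0.3],
    [0,-0.05,-0.3],
  ],
  rotation=[
    [0,0,0],
    [0,0,0],
    [0,0,0],
    [0,0,0],
  ],
)

```text
t: 14.65
ee_pos: [553.6, 231.1, 103.6]
orientation: [-1.562, 0.153, -0.155]
ft_force: [1.4, 6.7, -2.9]
width: 9.6
```

```bash
python3 - <<'E'
from frames import *
import pickle
done([0,-0.05,-.3],[0,0.0,0])
o=ctrl.get_obs(); print(toB(o['ee_pos']),o['moment'].round(2),o['ft_force'])
for n in ['wrist']:
    a=ctrl.get_image(n)[:,:,::-1].copy(); cv2.imwrite(f'pics/{n[0:2]}13.png',a)
    if n=='wrist': crop(a,240,0,390,170,4,'w13.png')
E
```

```text
t 14.65 cmd [551.8 230.2 103.1] meas [553.6 231.1 103.6] roterr [ 0.003  0.    -0.001] F [ 1.4  6.7 -2.9] w 9.6 q [0.37 0.54 1.76 0.   0.84 0.57]
[-64.97826965   1.03211198 103.63060961] [ 1.02 -0.2   0.06] [ 1.38262397  6.68464458 -2.86547176]
```

View pics/w13.png

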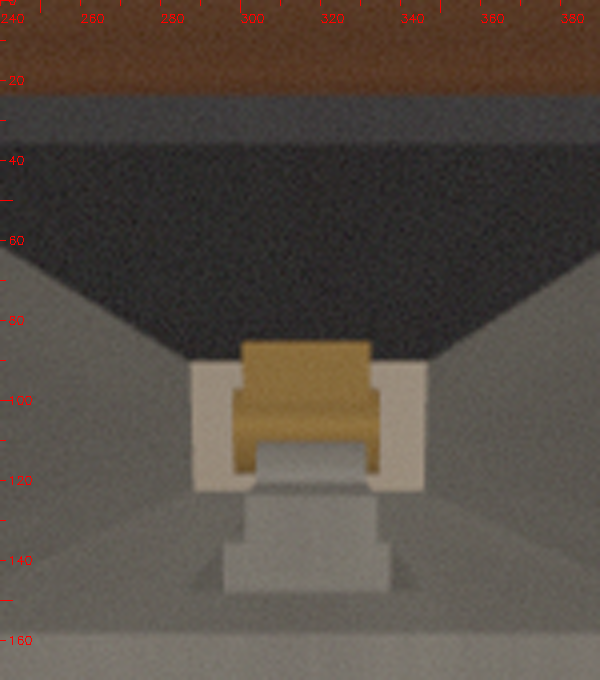

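The pull-back test gives 6.7 N of resistance, so the lips are hooked behind the plate. I'll relax, then let go.

Request:
carry_out(
  delta_pos=[
    [0,0.02,0.1],
    [0,0.04,0.17],
    [0,0.04,0.17],
  ],
  rotation=[
    [0,0,0],
    [0,0,0],
    [0,0,0],
  ],
)

```text
t: 14.95
ee_pos: [553.6, 231.2, 103.4]
orientation: [-1.565, 0.154, -0.154]
ft_force: [-0.2, -0.7, 1.6]
width: 9.8
```

```bash
python3 - <<'E'
from frames import *
done([0,0.04,.17],[0,0.0,0])
o=ctrl.get_obs(); print(toB(o['ee_pos']),o['moment'].round(2),o['ft_force'])
E
```

```text
t 14.95 cmd [552.1 231.9 102.7] meas [553.6 231.2 103.4] roterr [ 0. -0. -0.] F [-0.2 -0.7  1.6] w 9.8 q [ 0.38  0.54  1.76 -0.    0.84  0.57]
[-64.95982803   1.04303052 103.43572529] [ 0.23 -0.07 -0.02] [-0.23995506 -0.65646843  1.61147358]
```

Request:
carry_out(
  delta_pos=[
    [0,0,0],
    [0,0,0],
    [0,0,0],
    [0,0,0],
    [0,0,0],
    [0,0,0],
    [0,0,0],
  ],
  rotation=[
    [0,0,0],
    [0,0,0],
    [0,0,0],
    [0,0,0],
    [0,0,0],
    [0,0,0],
    [0,0,0],
  ],
  hand=150,
)

```text
t: 15.53
ee_pos: [553.4, 231.1, 103.3]
orientation: [-1.565, 0.154, -0.154]
ft_force: [0.5, -0.7, -0.7]
width: 36.3
```

```bash
python3 - <<'E'
from frames import *
done([0,0,0],[0,0.0,0])
for n in ['wrist','scene']:
    a=ctrl.get_image(n)[:,:,::-1].copy(); cv2.imwrite(f'pics/{n[0:2]}14.png',a)
    if n=='scene': crop(a,330,110,460,230,5,'c14.png')
E
```

```text
t 15.53 cmd [552.1 231.9 102.7] meas [553.4 231.1 103.3] roterr [-0. -0.  0.] F [ 0.5 -0.7 -0.7] w 36.3 q [ 0.38  0.54  1.76 -0.    0.84  0.57]
```

View pics/wr14.png

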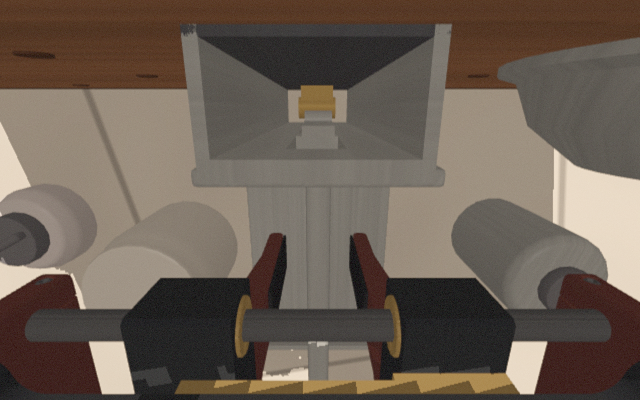

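View pics/c14.png

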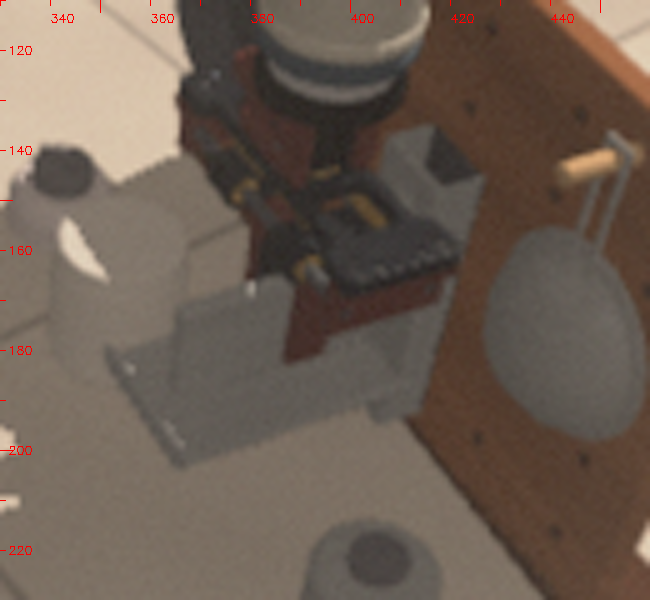

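The open fingers at (268,260) and (367,260) leave the shelf hanging, with the claw centred at (317,135). Retreating upward.

Request:
carry_out(
  delta_pos=[
    [0,-1.0,0],
    [0,-2.5,0],
    [0,-4.5,0],
    [0,-6.0,0],
    [0,-7.0,0],
    [0,-7.0,0],
  ],
  rotation=[
    [0,0,0],
    [0,0,0],
    [0,0,0],
    [0,0,0],
    [0,0,0],
    [0,0,0],
  ],
)

```text
t: 16.13
ee_pos: [554.9, 231.7, 176.2]
orientation: [-1.563, 0.151, -0.157]
ft_force: [-0.0, 0.2, 0.6]
width: 36.0
```

Request:
carry_out(
  delta_pos=[
    [0,0,0],
    [0,0,0],
    [0,0,0],
    [0,0,0],
    [0,0,0],
    [0,0,0],
    [0,0,0],
    [0,0,0],
  ],
  rotation=[
    [0,0,0],
    [0,0,0],
    [0,0,0],
    [0,0,0],
    [0,0,0],
    [0,0,0],
    [0,0,0],
    [0,0,0],
  ],
  hand=255,
)

```text
t: 16.8
ee_pos: [553.4, 231.1, 173.1]
orientation: [-1.565, 0.154, -0.154]
ft_force: [-0.0, 0.3, 0.8]
width: 0.7
```

```bash
python3 - <<'E'
from frames import *
done([0,-7,0],[0,0.0,0])
o=ctrl.get_obs(); print(toB(o['ee_pos']),o['ft_force'])
for n in ['wrist','scene','side']:
    a=ctrl.get_image(n)[:,:,::-1].copy(); cv2.imwrite(f'pics/{n[0:2]}15.png',a)
    if n=='scene': crop(a,330,110,460,230,5,'c15.png')
    if n=='side': crop(a,320,170,470,290,5,'s15.png')
E
```

```text
t 16.8 cmd [552.1 231.9 172.7] meas [553.4 231.1 173.1] roterr [-0.  0.  0.] F [-0.   0.3  0.8] w 0.7 q [0.38 0.45 1.72 0.   0.97 0.57]
[-65.07466964   1.22533381 173.09233091] [-0.02462807  0.32208226  0.82031403]
```

View pics/wr15.png

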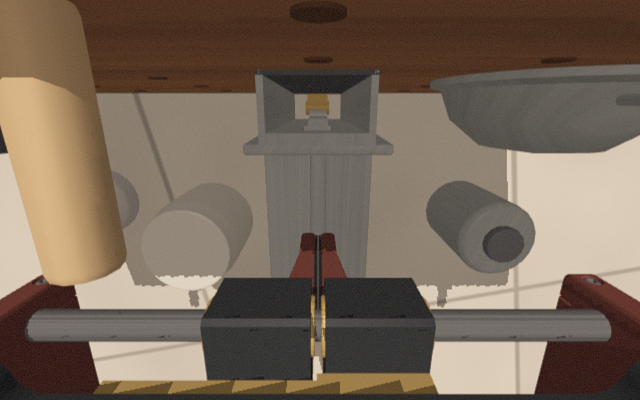

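View pics/c15.png

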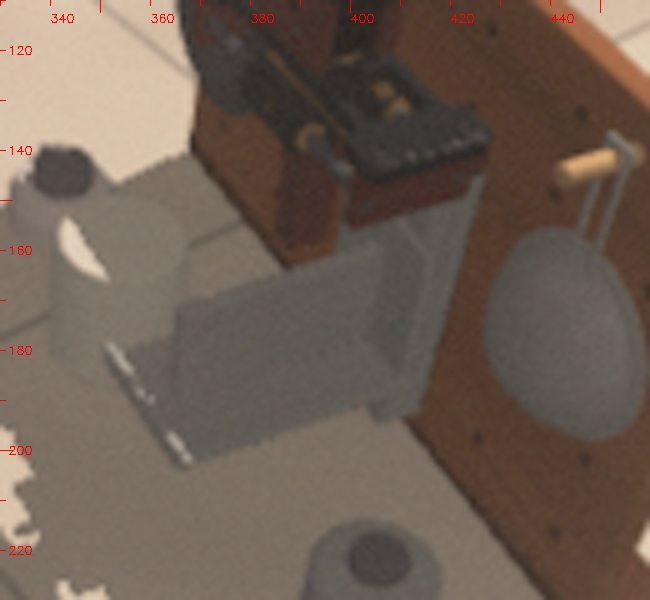

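View pics/s15.png

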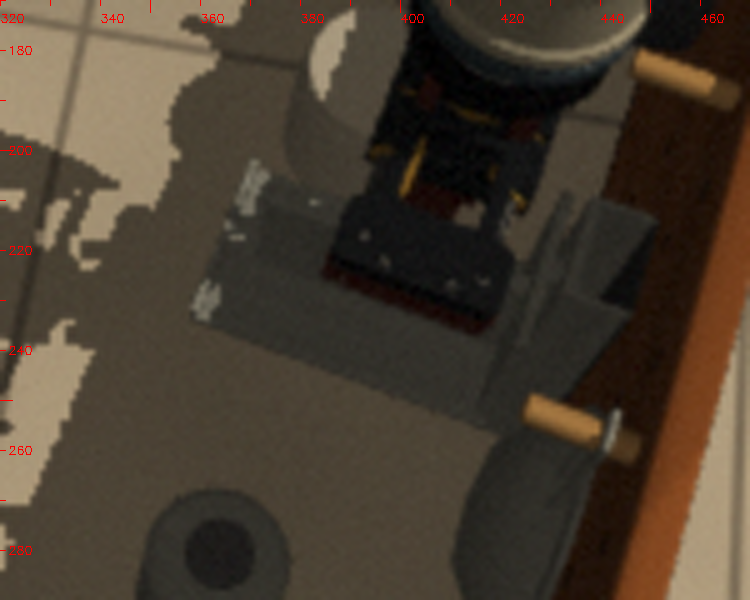

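The shelf hangs alone on the catch: claw at (317,118), plate top level at row 148, and the fingers closed above it. Now pressing on the rib.

Request:
carry_out(
  delta_pos=[
    [0,1.0,0],
    [0,1.8,0],
    [0,2.2,0],
    [0,2.4,0],
    [0,2.5,0],
    [0,2.6,0],
    [0,2.7,0],
    [0,2.8,0],
    [0,2.8,0],
  ],
  rotation=[
    [0,0,0],
    [0,0,0],
    [0,0,0],
    [0,0,0],
    [0,0,0],
    [0,0,0],
    [0,0,0],
    [0,0,0],
    [0,0,0],
  ],
)

```text
t: 17.7
ee_pos: [553.8, 231.0, 146.5]
orientation: [-1.565, 0.153, -0.154]
ft_force: [-2.2, -2.6, 9.6]
width: 0.3
```

```bash
python3 - <<'E'
from frames import *
done([0,2.8,0],[0,0.0,0])
o=ctrl.get_obs(); print(toB(o['ee_pos']),o['ft_force'])
E
```

```text
t 17.7 cmd [552.1 231.9 144.7] meas [553.8 231.  146.5] roterr [ 0.    -0.    -0.001] F [-2.2 -2.6  9.6] w 0.3 q [ 0.38  0.48  1.74 -0.    0.92  0.57]
[-65.07467566   0.82899318 146.50516195] [-2.17485144 -2.5704363   9.64513106]
```

Request:
carry_out(
  delta_pos=[
    [0,0.1,0],
    [0,0.2,0],
    [0,0.25,0],
    [0,0.25,0],
  ],
  rotation=[
    [0,0,0],
    [0,0,0],
    [0,0,0],
    [0,0,0],
  ],
)

```text
t: 18.03
ee_pos: [554.2, 231.0, 144.1]
orientation: [-1.565, 0.152, -0.155]
ft_force: [-0.1, -2.7, 6.2]
width: 0.5
```

```bash
python3 - <<'E'
from frames import *
done([0,.25,0],[0,0.0,0])
o=ctrl.get_obs(); print(toB(o['ee_pos']),o['ft_force'])
E
```

```text
t 18.03 cmd [552.1 231.9 142.2] meas [554.2 231.  144.1] roterr [ 0.001 -0.    -0.002] F [-0.1 -2.7  6.2] w 0.5 q [ 0.38  0.48  1.74 -0.    0.91  0.57]
[-64.99731652   0.38963441 144.08751634] [-0.05906355 -2.73341369  6.17267548]
```

Request:
carry_out(
  delta_pos=[
    [0,0.15,0],
    [0,0.3,0],
    [0,0.45,0],
    [0,0.6,0],
    [0,0.6,0],
  ],
  rotation=[
    [0,0,0],
    [0,0,0],
    [0,0,0],
    [0,0,0],
    [0,0,0],
  ],
)

```text
t: 18.45
ee_pos: [553.1, 231.1, 136.3]
orientation: [-1.566, 0.155, -0.153]
ft_force: [-0.1, 0.0, -0.0]
width: 0.6
```

```bash
python3 - <<'E'
from frames import *
done([0,.6,0],[0,0.0,0])
o=ctrl.get_obs(); print(toB(o['ee_pos']),o['ft_force'])
E
```

```text
t 18.45 cmd [552.1 231.9 136.2] meas [553.1 231.1 136.3] roterr [-0.     0.     0.001] F [-0.1  0.  -0. ] w 0.6 q [0.38 0.5  1.75 0.   0.9  0.57]
[-65.13304411   1.52371581 136.26299587] [-0.11540317  0.04824906 -0.02453468]
```

Request:
carry_out(
  delta_pos=[
    [0,0.1,0],
    [0,0.2,0],
    [0,0.3,0],
    [0,0.4,0],
    [0,0.4,0],
  ],
  rotation=[
    [0,0,0],
    [0,0,0],
    [0,0,0],
    [0,0,0],
    [0,0,0],
  ],
)

```text
t: 18.87
ee_pos: [553.9, 231.1, 135.0]
orientation: [-1.565, 0.153, -0.155]
ft_force: [-5.4, -3.2, 18.8]
width: 0.0
```

```bash
python3 - <<'E'
from frames import *
done([0,.4,0],[0,0.0,0])
o=ctrl.get_obs(); print(toB(o['ee_pos']),o['ft_force'])
a=ctrl.get_image('wrist')[:,:,::-1].copy(); cv2.imwrite(f'pics/wr16.png',a)
E
```

```text
t 18.87 cmd [552.1 231.9 132.2] meas [553.9 231.1 135. ] roterr [ 0.    -0.    -0.001] F [-5.4 -3.2 18.8] w 0.0 q [ 0.38  0.5   1.75 -0.    0.9   0.57]
[-64.95778019   0.68749555 135.01165358] [-5.3651766  -3.20690632 18.83588051]
```

View pics/wr16.png

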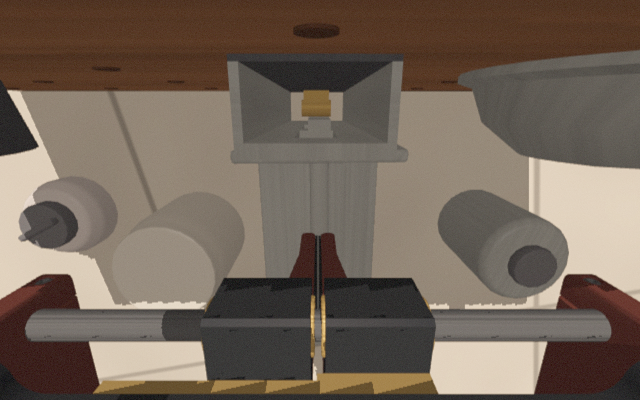

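The shelf snapped past the catch (force fell to 0) and then met a hard stop at 18.8 N, 11.5-12 mm lower, which is home. Retreating to look.

Request:
carry_out(
  delta_pos=[
    [0,-1.0,0],
    [0,-3.0,0],
    [0,-6.0,0],
    [0,-9.0,-1.0],
    [0,-12.0,-4.0],
    [0,-14.0,-8.0],
    [0,-15.0,-12.0],
    [0,-15.0,-16.0],
    [0,-15.0,-20.0],
    [0,-15.0,-24.0],
    [0,-15.0,-24.0],
    [0,-15.0,-24.0],
  ],
  rotation=[
    [0,0,0],
    [0,0,0],
    [0,0,0],
    [0,0,0],
    [0,0,0],
    [0,0,0],
    [0,0,0],
    [0,0,0],
    [0,0,0],
    [0,0,0],
    [0,0,0],
    [0,0,0],
  ],
)

```text
t: 19.92
ee_pos: [506.4, -6.0, 283.1]
orientation: [-1.565, 0.157, -0.157]
ft_force: [-0.4, 0.0, -0.1]
width: 0.5
```

```bash
python3 - <<'E'
from frames import *
done([0,-15,-24],[0,0.0,0])
for n in ['wrist','scene','side']:
    a=ctrl.get_image(n)[:,:,::-1].copy(); cv2.imwrite(f'pics/{n[0:2]}17.png',a)
    if n=='scene': crop(a,320,110,450,250,4,'c17.png')
    if n=='side': crop(a,330,130,490,310,4,'s17.png')
E
```

```text
t 19.92 cmd [505.4  -3.5 282.2] meas [506.4  -6.  283.1] roterr [ 0.     0.004 -0.   ] F [-0.4  0.  -0.1] w 0.5 q [-0.04  0.18  1.83  0.    1.14  0.16]
```

View pics/c17.png

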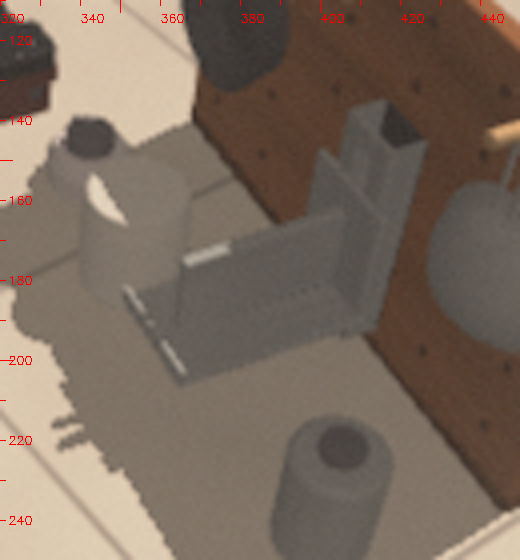

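View pics/s17.png

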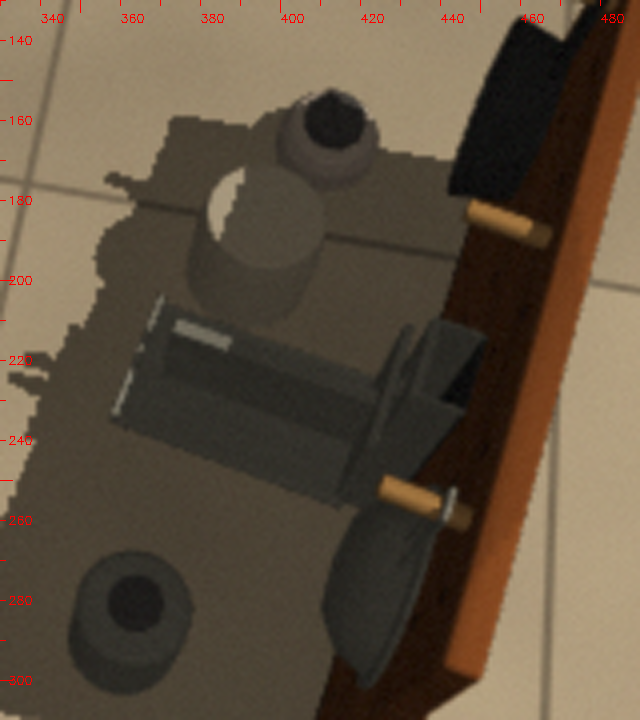

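View pics/sc17.png

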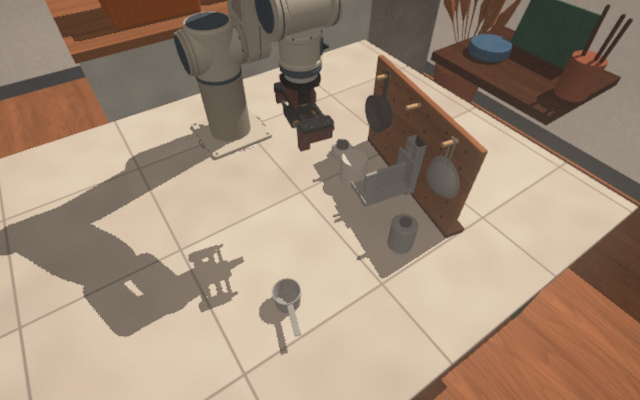

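The shelf sits flush on the upright (plate top (400,148)-(416,166) in the scene crop). The jar stands upright at (353,165), clear of the shelf and timer. The canister, timer and cup are where they were. One numeric check before handing in.

```bash
python3 - <<'E'
from frames import *
up=[U[0],U[1]]
def hp(x,y,z,dz): return B(x,y,H+40+dz+z)
for dz in (0,11):
    print(dz,[ (n,proj(n,hp(*c,dz))[0].round(1).tolist()) for n,c in [('scene',(-150,-45,0)),('scene',(-3,40,98)),('scene',(-130,0,75)),('side',(-150,-45,0)),('side',(-3,40,98))]])
a,b=cv2.imread('pics/scene0.png'),cv2.imread('pics/sc17.png')
for nm,(x0,y0,x1,y1) in dict(can=(385,210,420,255),tim=(330,136,348,150),cup=(268,276,305,340)).items():
    g=[cv2.cvtColor(i,cv2.COLOR_BGR2GRAY).astype(np.float32)[y0:y1,x0:x1] for i in (a,b)]
    print(nm,cv2.phaseCorrelate(*g))
for n,u in [('scene',(353.5,160)),('side',(393.5,182.5))]: print('jar',toB(onz(n,u,92)).round(0))
E
```

```text
0 [('scene', [365.5, 206.7]), ('scene', [400.8, 146.8]), ('scene', [366.7, 174.6]), ('side', [356.8, 236.0]), ('side', [432.9, 211.3])]
11 [('scene', [365.9, 204.1]), ('scene', [401.4, 143.7]), ('scene', [367.1, 171.6]), ('side', [357.1, 234.4]), ('side', [434.2, 209.3])]
can ((-0.2292914541198492, 0.7092459942102352), 0.971404998096419)
tim ((-0.02931897226458524, 0.2587910297067184), 0.9443187141859973)
cup ((0.009116296941719781, 0.0409620526182124), 0.967917993105948)
jar [-113.  105.   92.]
jar [-110.  116.   92.]
```

```bash
python3 - <<'E'
from h import *
for n0,n1,bx in [('scene0','sc17',(386,212,420,254)),('scene0','sc7',(386,212,420,254)),('scene0','sc6',(386,212,420,254)),('side0','si17',(345,264,380,306)),('scene0','sc17',(430,150,462,200)),('scene0','sc17',(440,215,470,240))]:
    x0,y0,x1,y1=bx
    g=[cv2.Laplacian(cv2.GaussianBlur(cv2.cvtColor(cv2.imread(f'pics/{i}.png'),cv2.COLOR_BGR2GRAY).astype(np.float32),(0,0),1),cv2.CV_32F)[y0:y1,x0:x1] for i in (n0,n1)]
    print(n0,n1,bx,cv2.phaseCorrelate(*g,cv2.createHanningWindow(g[0].shape[::-1],cv2.CV_32F)))
E
```

```text
scene0 sc17 (386, 212, 420, 254) ((-0.07667322606304339, 0.60505349578494), 1.0062477706391135)
scene0 sc7 (386, 212, 420, 254) ((-0.12357033896764946, 0.43709970492236394), 0.9450891724339238)
scene0 sc6 (386, 212, 420, 254) ((0.0165221998620666, 0.7102117089408964), 1.0273122905213157)
side0 si17 (345, 264, 380, 306) ((-0.09908306527675492, 0.6828536893935997), 0.9573885452600173)
scene0 sc17 (430, 150, 462, 200) ((-0.05957124759086696, -0.10575539088015518), 0.9350578439235687)
scene0 sc17 (440, 215, 470, 240) ((-0.03438072722451224, 0.5020827937880625), 1.0296358585357666)
```

The fixed board corner shows the same apparent 0.5 px shift, so the canister hasn't moved. Handing in.

```bash
python3 - <<'E'
from workcell import ctrl
print(ctrl.get_obs()['t']); print(ctrl.close_job())
E
```

```text
20.0667
the job is handed in; nothing more can be done
None
```

The shelf is hung and pressed fully home on the upright, and I handed the job in at 20.1 s of the 67 s.

**What I did, in order**
- **Jar:** I slid it about 70 mm along the ledge with two low fingers. It stayed upright, about 20 to 30 mm clear of both the shelf and the timer.
- **Hooking:** I gripped the shelf by its rib, put both claws into the slots and lowered it onto the catch. A pull-back test met 6.7 N, so the lips were behind the plate. I then let go, and it hung there on its own.
- **Pressing:** After that I pressed on the rib. It moved past the catch at about 10 N, the force fell to 0, and it met a hard stop about 11.5 to 12 mm lower.

**Last checks**
- **Shelf:** Its corners in the final pictures match the predicted home position to about 1 px. One corner alone would suggest about 3 mm high and another about 2 mm low, so the average is home.
- **Canister, timer and cup:** None visibly moved. The canister showed an apparent 0.6 px shift, but a fixed corner of the board showed 0.5 px, so I took it as an artefact of the comparison.
- **Robot:** It was clear of everything when I handed in.

**Disagreement:** Before insertion, my height estimates for the shelf ranged from 16 to 23 mm above home. I raised it 2 mm to be safe, and the claws then went in without resistance.

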